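# Pin up the tilting counter sign

## Task

Put up the counter sign for the customers: first press down the far edge of its flush white board until it stops, so that the near edge swings up and the holes under it line up with the two steel brackets. Then take the steel rod from its sloping rack, thread it from the right through both brackets and both board lugs, push it fully home until its knob rests against the right-hand bracket, and let go, leaving the other things on the counter alone.

Things in the scene. Friction and masses are not known exactly. Their poses are not given: they have to be found in the camera images.
- stand: Fixed wooden base, 150 x 96 (y) x 46 mm high, with the white board in its recess. Origin on the worktop below the board's hinge axis, mid-width; +x to the customers, +y left; yaw to 0.25 rad. Base from x -88 to 62 mm. 2 mm gap round the board's near part; beyond x = 13 mm side walls are only 22 mm high. Two steel brackets at y +-38 to +-46 mm, x -75 to -49, tops at z = 77 mm, 14 mm holes along y.
- board (a joint): Tilt of the white board (120 x 70 x 8 mm), rad: 0 flush with the base, stop at 0.524, as the far edge goes down and the near one up; it stays where left (0.08 N m friction). Hinge axis along the stand's y at z = 42 mm; board reaches 45 mm beyond, 75 mm before it. Two steel lugs under its near end, y +-27 to +-35 mm; their 14 mm holes meet the line of the bracket holes only at the stop.
- press_spot (a point): Where to press: on the board's top surface, 34 mm beyond the hinge axis, half-way across; it moves with the board, about 18 mm down over the whole tilt. A light push (some 5 to 10 N) is enough.
- right_mouth (a point): Centre of the outer mouth of the right-hand bracket's hole (robot's right, stand's -y side), axes as the stand's. The rod goes in here, level, along the stand's +y.
- left_mouth (a point): Centre of the outer mouth of the left-hand bracket's hole, 92 mm farther along the stand's +y; the rod comes out here.
- rod_grip (a point): On the axis of the loose steel rod: 10 mm thick, 190 mm long, about 50 g, black knob 24 mm across, 14 mm long at one end, 6 mm cone at the other. 58 mm from the knob's outer end, 132 mm from the tip; x axis along the rod to the tip; centre of mass some 15 mm nearer the tip. In the rack it slopes 30 degrees, knob up; free shank 28 mm to the upper post, 48 mm to the lower one.
- rod_tip (a point): Tip end of the rod, on its axis.
- rod_shoulder (a point): Centre of the knob's face towards the tip (the shoulder that comes to rest on the bracket), 44 mm from the grip point towards the knob. Pushed off-centre at the knob the rod can drag in the holes with some 12 N before it is home.
- rack: Fixed dark wooden rack, base 60 x 190 (y) x 8 mm, origin on the worktop 12 mm to -y of the base's middle; yaw to 0.25 rad. Two posts with open-topped notches, 24 mm wide, carry the rod at 30 degrees, sloping down to the rack's +y (robot's left), grip point 86 mm above the worktop; a small stop block stands at the tip. Lift the rod out upwards.
- muffin_mid (a point): Brown muffin, 85 mm wide, 73 mm high; its middle, half-way up. A bystander: leave it where it is.
- salt_shaker_mid (a point): Salt shaker with grey cap, 44 mm wide, 90 mm high; its middle, half-way up. A bystander: leave it where it is.
- date_stamp_mid (a point): Hand stamp with a wooden handle, 24 x 45 x 69 mm; its middle, half-way up. A bystander: leave it where it is.
- espresso_cup_mid (a point): Small white cup with a handle, 60 x 87 x 56 mm; its middle, half-way up. A bystander: leave it where it is.
There are look-alikes about, which are no part of the job. Of the things shaped like the part that bears rod_grip, the bare steel one is meant.

How it is judged:
By the outcome, as a careful person would: the job done as asked, in the order asked, and still so for the second after the job is handed in, with the robot touching nothing.
It also fails if it takes over 72 s, if anything falls off the work surface, if the arm or the gripper's body presses on something with over 40 N, if the wrist force passes 120 N, or if a joint passes its speed limit or range.

## Robot

A 7-joint arm with a two-finger parallel gripper is mounted at the origin on a cart in front of the work surface, level with it; the furniture and walls round the work are solid. World frame = base frame: x ahead of the robot, y to its left, z up, the work surface at z = 0. Lengths are in mm, angles in rad, forces in N, time in s.
With the tool pointing down it reaches from about 400 to 850 mm from the base axis. Payload 4.5 kg.
Tool frame: the origin (TCP) lies between the finger pads; the fingertips stand 11 mm ahead of it and the grasp point (between the pads) lies 8 mm behind it; x points along the fingers, y is the direction in which the jaws open and shut, and the axes are right-handed (so a half turn about x gives the same grasp; the last joint's range is limited). The gripper opens to 88 mm and grips with 3 to 60 N. Pads are 18 mm wide; open, the fingers measure 123 mm over their backs; the gripper's body (75 mm by 187 mm) begins 45 mm behind the grasp point.
Start: joints at [1.183, 0.689, -0.195, 1.565, 0.157, 0.902, -0.215], TCP at [255.907, -570.232, 249.743] pointing down, gripper open.
Joint ranges: [-3.01, 3.01], [-0.46, 2.08], [-1.47, 1.51], [0.13, 2.56], [-1, 4.14], [0.04, 2.09], [-2.66, 2.66]. Speed limits (rad/s): [2.57, 2.57, 3.14, 3.14, 3.14, 3.14, 3.14].

## Interface

Orientations are given as a unit quaternion [w, x, y, z].
In Python, from workcell import telemetry, viewer, close_job gives the robot as it stands.
- The arm moves only by the tool arm_command, never from a script. Its argument "moves" is a list that holds one entry, the list of rows, each a list of 7 numbers: the turn, a rotation vector about the tool's x, y, z in rad, then the shift along the tool's x, y, z in cm, then the closure, from 0 (fully open) to 1 (shut). In form: [[[rx, ry, rz, tx, ty, tz, jaw], ...]]. A call has 1 to 10 rows; each row is the pose to reach, as a shift and turn from the pose commanded when the call began, along the tool's axes at that moment; what a row does not reach only later rows make up. A row lasts 1/10 s, in which the tool goes at most 50 mm and 8.59 degrees, less where a joint would pass 70% of its speed; a pose out of reach is approached as far as the arm can. A call with a gripper value outside its range is refused whole. The fingers move at their own pace and stop on an object; "squeeze" is the grip in N (left out, the last holds). Time passes only in rows, so rows that repeat a pose let the fingers close. It gives the time, the measured TCP pose, the force and the opening at its end, in the units of the state.
- telemetry.state(): the state, without advancing time (a new reading comes with each control period).
- viewer.camera(name): name is "scene" or "top" or "wrist"; returns a dict with "image" (480x640x3 uint8, blue, green, red), "z_map" (480x640 float32, mm along the optical axis (not along the pixel's ray), 0 where there is no reading), "fovy" (degrees; the focal length in pixels is half the picture's height over the tangent of half this angle, whatever the lens; pixels are square), "cx", "cy" (the principal point, pixels), "R" (3x3) and "t" (3): a world point X has camera coordinates R X + t. Camera axes: x right, y down, z forward; pixel columns grow to the right and rows downward; lengths in mm; the calibration is good to about 2 mm. A picture is of the moment at which its call begins.
- close_job(): hands the job in, once; it reports no verdict.
The state is a dict: "t": time; "joint_pos": joint angles; "joint_vel": joint speeds; "effort": joint torques, N m; "eef_pos": TCP position; "tool_rot": TCP orientation; "contact_force": force on the tool from outside, world axes, zero at the start; "torque": the same for the moment, N m; "opening": opening from 0.0 (shut) to 1.0 (fully open).
Only numpy, scipy, OpenCV 4.12 (cv2) and the standard library are available. Lean on these libraries where they do the work, as an engineer would, in place of code of your own. Each camera call takes 0.05 s, during which the arm holds its last target.

## Working session

There is one attempt and no reset: what is moved stays moved. The work goes in short steps, Python scripts to look and compute and a tool call to move; the robot and the scene stay as the last step left them, time stands still between calls to the robot, and variables do not carry over. Pictures are saved under pics/ and viewed, and the job is handed in when it is done.

Besides the shell and the picture viewer there is one more tool, called after "Emit:" as name(argument=value, ...), one argument or row to a line, values as JSON. arm_command: Moves the arm, as the interface text tells. Its arguments: {"type":"object","properties":{"moves":{"type":"array"},"squeeze":{"type":"number"}},"required":["moves"]}

```bash
ls; mkdir -p pics; python3 - <<'E'
from workcell import telemetry, viewer
import cv2,pickle
print(telemetry.state())
for n in ["scene","top","wrist"]:
    c=viewer.camera(n); cv2.imwrite(f"pics/{n}0.png",c["image"]); pickle.dump(c,open(f"{n}0.pkl","wb"))
    print(n,c["fovy"],c["cx"],c["cy"],c["R"],c["t"],(c["z_map"]>0).mean())
E
```

```text
pics
{'t': 0.0, 'joint_pos': array([ 1.18281194,  0.68999666, -0.19448677,  1.56633499,  0.15729814,
        0.90250562, -0.21510709]), 'joint_vel': array([-0.00065671,  0.00049572,  0.00027129, -0.00042409, -0.00054242,
       -0.00012378, -0.00081923]), 'effort': array([-5.49461174e-05, -5.27556288e+01, -1.26664594e+00, -1.53428757e+01,
       -5.25832234e-02,  6.51410475e-03,  1.25886213e-04]), 'eef_pos': array([ 255.55978278, -569.69164388,  248.90382703]), 'tool_rot': array([-0.14741089, -0.69124758, -0.14866709,  0.69162483]), 'contact_force': array([0.08235165, 0.5538387 , 0.63870252]), 'torque': array([-0.0063967 , -0.03040234,  0.00371077]), 'opening': 0.9971483726415822}
scene 52.173410842356546 314.18239695173463 248.3685481540328 [[-0.7270867  -0.68652187 -0.00571478]
 [-0.41349719  0.44454421 -0.79460715]
 [ 0.54805566 -0.57538524 -0.60709704]] [422.02463576 292.99784199 810.47314433] 0.996015625
top 57.514592313253985 316.1300207330834 237.24324334375342 [[ 0.00562595 -0.99978806  0.01980368]
 [-0.98964529 -0.00840711 -0.14328823]
 [ 0.14342436 -0.01879248 -0.98948284]] [ -18.85549217  567.1205871  1071.40287682] 0.995966796875
wrist 61.443582019504404 323.75537143304 234.825206868513 [[ 0.40931914 -0.91239039 -0.00127247]
 [-0.86941416 -0.39046126  0.3027524 ]
 [-0.27672524 -0.12281605 -0.95306839]] [-623.79407779  -40.86861558  391.4302084 ] 0.9959635416666667
```

View pics/scene0.png

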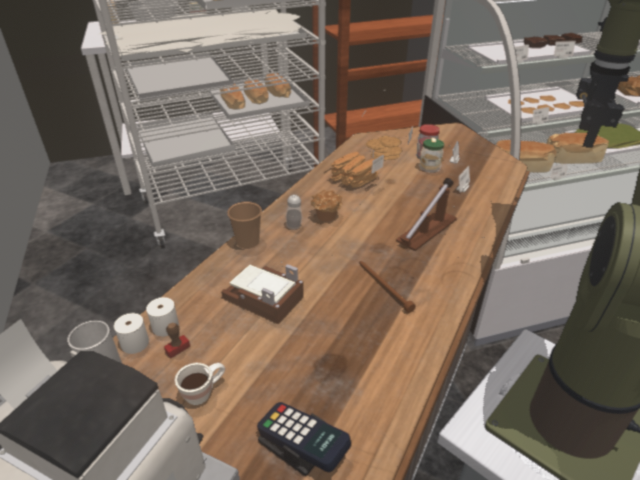

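View pics/top0.png

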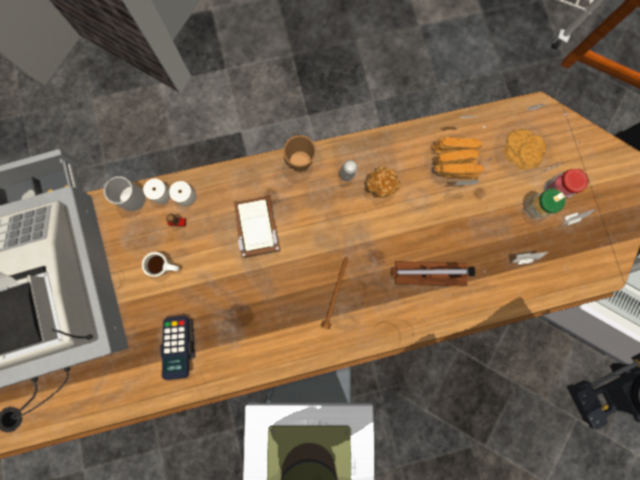

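View pics/wrist0.png

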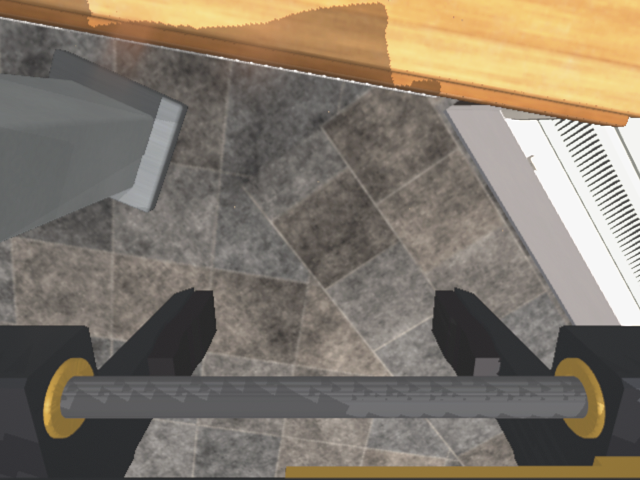

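The scene view shows the stand at about (263,290), the steel rod in the rack at (428,212) and a brown wooden look-alike lying at (387,287). In the top view these are at (257,226), (435,271) and (337,290). The racked steel rod fits "bare steel, in a sloping rack", so I'll confirm it with an enlarged crop.

```bash
python3 - <<'E'
import cv2,numpy as np
a=cv2.imread("pics/top0.png"); b=cv2.imread("pics/scene0.png")
c1=cv2.resize(a[245:300,385:485],(400,220),interpolation=3);c2=cv2.resize(a[190:265,225:290],(346,400),interpolation=3)
c3=cv2.resize(b[170:260,380:480],(400,360),interpolation=3);c4=cv2.resize(b[250:330,210:310],(400,320),interpolation=3)
out=np.zeros((600,800,3),np.uint8)
out[:220,:400]=c1; out[220:580,:400]=c3; out[:280,400:746]=c2[:280] if 0 else cv2.resize(c2,(346,280)); out[280:600,400:]=c4
cv2.imwrite("pics/crop.png",out)
E
```

```text
(no output)
```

View pics/crop.png

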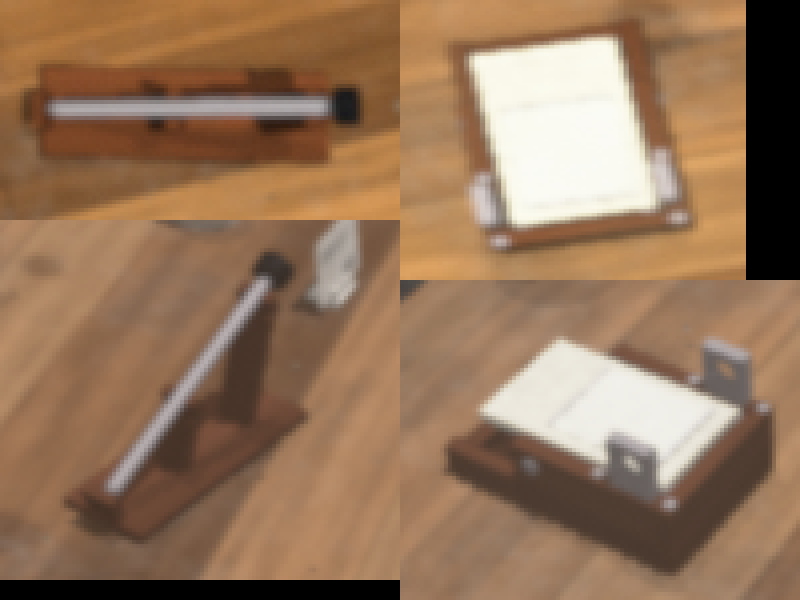

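The crop shows the steel rod with its black knob at the raised, robot's-right end, and the stand with its two brackets. That confirms the rod. Next are coarse measurements.

```bash
cat > h.py <<'E'
import numpy as np,cv2,pickle
from scipy.spatial.transform import Rotation as Ro
def f(c): return 240/np.tan(np.radians(c["fovy"])/2)
def pts(c,mask=None):
    v,u=np.nonzero(mask if mask is not None else np.ones((480,640),bool)); z=c["z_map"][v,u].astype(float)
    k=z>0; v,u,z=v[k],u[k],z[k]
    P=np.c_[(u-c["cx"])/f(c)*z,(v-c["cy"])/f(c)*z,z]
    return (P-c["t"])@c["R"], np.c_[u,v]
def ray(c,u,v):
    d=np.array([(u-c["cx"])/f(c),(v-c["cy"])/f(c),1.])@c["R"]; o=-c["t"]@c["R"]; return o,d
def plane(c,u,v,z):
    o,d=ray(c,u,v); return o+d*(z-o[2])/d[2]
def tri(rays):
    A=np.zeros((3,3));b=np.zeros(3)
    for o,d in rays:
        d=d/np.linalg.norm(d);M=np.eye(3)-np.outer(d,d);A+=M;b+=M@o
    X=np.linalg.solve(A,b); return X,[np.linalg.norm((np.eye(3)-np.outer(d,d)/(d@d))@(X-o)) for o,d in rays]
def proj(c,X):
    p=np.asarray(X)@c["R"].T+c["t"]; return np.c_[p[...,0]/p[...,2]*f(c)+c["cx"],p[...,1]/p[...,2]*f(c)+c["cy"]] if p.ndim>1 else np.array([p[0]/p[2]*f(c)+c["cx"],p[1]/p[2]*f(c)+c["cy"]])
def rot(q): w,x,y,z=q; return Ro.from_quat([x,y,z,w]).as_matrix()
E
python3 - <<'E'
from h import *
for n,roi,rr in [("top",(190,265,225,290),(245,300,385,485)),("scene",(250,330,210,310),(170,260,380,480))]:
    c=pickle.load(open(n+"0.pkl","rb")); im=c["image"].astype(int); hsv=cv2.cvtColor(c["image"],cv2.COLOR_BGR2HSV)
    m=np.zeros((480,640),bool); m[roi[0]:roi[1],roi[2]:roi[3]]=1
    w=m&(im.min(2)>190); P,_=pts(c,w); print(n,"white",len(P),np.median(P,0),P.min(0),P.max(0))
    r=cv2.minAreaRect(P[:,:2].astype(np.float32)); print(r)
    A=m; P,uv=pts(c,A); k=P[:,2]>62; print("brackets",k.sum())
    Q=P[k]; 
    for s in (Q[:,1]>Q[:,1].mean(),Q[:,1]<=Q[:,1].mean()): print(Q[s].mean(0),Q[s].min(0),Q[s].max(0))
    m=np.zeros((480,640),bool); m[rr[0]:rr[1],rr[2]:rr[3]]=1
    g=m&(hsv[...,1]<50)&(hsv[...,2]>110); 
    nl,lab,st,_=cv2.connectedComponentsWithStats(g.astype(np.uint8)); i=1+np.argmax(st[1:,4]); g=lab==i
    P,_=pts(c,g); mu=P.mean(0); U,S,V=np.linalg.svd(P-mu); d=V[0]*np.sign(V[0][1]); t=(P-mu)@d
    print("rod",len(P),mu,d,np.degrees(np.arcsin(d[2])),mu+d*t.min(),mu+d*t.max(),np.ptp(t))
    g=m&(hsv[...,2]<55); P,_=pts(c,g); k=P[:,2]>100;print("knob",k.sum(),P[k].mean(0) if k.any() else 0)
    P,_=pts(c,np.ones((480,640),bool)); k=(abs(P[:,0]-450)<150)&(abs(P[:,1])<400); print("table z",np.median(P[k,2]))
E
```

```text
top white 1259 [596.25057035 139.33926441  46.50251883] [534.14307337  86.52911359  38.76865975] [660.21086913 183.29695338  79.50814593]
((597.3850708007812, 140.69174194335938), (118.91793823242188, 88.18243408203125), 12.334589004516602)
brackets 82
[541.74765257 169.83290363  75.64890599] [528.71890908 163.87271294  63.08235226] [555.95550794 174.92593532  79.76550049]
[559.53851914  88.341008    76.5865032 ] [546.76655051  82.22748694  69.46014304] [572.05433589  94.49906727  79.49657236]
rod 307 [ 481.29507407 -304.65396625   63.99871019] [ 0.01766519  0.87966063 -0.47527374] -28.37717442316325 [ 479.89747305 -374.2492859   101.60051544] [ 482.92158868 -223.65960349   20.23809137] 171.1906591355421
knob 38 [ 477.93545525 -377.9987354   120.05701745]
table z 0.07425555349551571
scene white 1048 [601.15667173 138.6404939   47.55837543] [530.40903557  97.50151922  42.87448066] [663.34233744 184.80742548  78.81775298]
((597.63525390625, 143.31871032714844), (120.30491638183594, 76.04066467285156), 13.153571128845215)
brackets 183
[541.25531624 172.65836124  73.16257536] [528.57742815 164.89674472  62.08476578] [556.71474249 178.99564039  80.12639154]
[558.69971211  90.86745786  73.9812169 ] [547.34035606  83.0972071   62.60252043] [571.85931281  96.97128972  80.95801458]
rod 274 [ 484.3858381  -304.19268189   63.66152842] [-0.10849074  0.95081365 -0.29014333] -16.866537437222526 [ 503.12539298 -468.42628011  113.77785101] [ 474.78857115 -220.08216309   37.99497822] 261.19115554811594
knob 0 0
table z 1.2065661894800823
```

```bash
cat >> h.py <<'E'
def frame(a): # columns
    return np.column_stack(a)
def unit(v): v=np.asarray(v,float); return v/np.linalg.norm(v)
def down(yaxis): # tool pointing down, tool y along given horizontal
    x=np.array([0,0,-1.]);y=unit(yaxis);return frame([x,y,np.cross(x,y)])
def delta(P,R,jaw=None,st=None):
    from workcell import telemetry
    s=st or telemetry.state(); R0=rot(s["tool_rot"])
    rv=Ro.from_matrix(R0.T@R).as_rotvec(); sh=R0.T@(np.asarray(P)-s["eef_pos"])/10
    print("turn",np.round(rv,4),"shift_cm",np.round(sh,3),"deg",np.degrees(np.linalg.norm(rv)).round(1),"dist",np.linalg.norm(sh)*10)
E
python3 - <<'E'
from h import *
from workcell import telemetry
s=telemetry.state();R=rot(s["tool_rot"]);print(R)
c=pickle.load(open("wrist0.pkl","rb"))
print("cam pos in tool",R.T@(-c["t"]@c["R"]-s["eef_pos"]),"cam axes in tool(rows x,y,z)\n",c["R"]@R)
xa=np.array([np.cos(.211),np.sin(.211),0])
o=np.array([611.5,144,0])
delta(o+34*xa+[0,0,250],down(-xa)); delta(o+34*xa+[0,0,250],down(xa))
E
```

```text
[[-6.71392776e-04  4.09488099e-01 -9.12315212e-01]
 [ 1.25689803e-03 -9.12314351e-01 -4.09488638e-01]
 [-9.99998985e-01 -1.42161491e-03  9.78364791e-05]]
cam pos in tool [-135.54832072   -0.4259789   -79.50713436] cam axes in tool(rows x,y,z)
 [[-1.49123173e-04  9.99999972e-01  1.85299029e-04]
 [-3.02659148e-01 -2.21741787e-04  9.53098836e-01]
 [ 9.53098850e-01  8.60466769e-05  3.02659172e-01]]
turn [1.7817e+00 1.3000e-03 9.0000e-04] shift_cm [-2.6000e-02 -4.9839e+01 -6.5017e+01] deg 102.1 dist 819.2164077038973
turn [-1.3599e+00 -9.0000e-04  1.3000e-03] shift_cm [-2.6000e-02 -4.9839e+01 -6.5017e+01] deg 77.9 dist 819.2164077038973
```

Emit:
arm_command(
  moves=[
    [[-0.07, 0, 0, 0, -2.5, -3.25, 1], [-0.14, 0, 0, 0, -5, -6.5, 1], [-0.2, 0, 0, 0, -7.5, -9.75, 1], [-0.27, 0, 0, 0, -10, -13, 1], [-0.34, 0, 0, 0, -12.5, -16.25, 1], [-0.41, 0, 0, 0, -15, -19.5, 1], [-0.48, 0, 0, 0, -17.5, -22.75, 1], [-0.54, 0, 0, 0, -20, -26, 1], [-0.61, 0, 0, 0, -22.5, -29.25, 1], [-0.68, 0, 0, 0, -25, -32.5, 1]],
  ],
  squeeze=20,
)

```text
t: 1.15
eef_pos: [450.5, -207.6, 249.7]
tool_rot: [-0.371, -0.602, -0.371, 0.602]
contact_force: [0.5, 0.0, 0.6]
opening: 0.114
```

```bash
python3 - <<'E'
from h import *
xa=np.array([np.cos(.211),np.sin(.211),0])
o=np.array([611.5,144,0])
delta(o-20*xa+[0,0,250],down(xa))
E
```

```text
turn [-6.774e-01  1.000e-04  1.000e-04] shift_cm [ -0.039  -2.989 -37.394] deg 38.8 dist 375.13487792613614
```

Emit:
arm_command(
  moves=[
    [[-0.08, 0, 0, 0, -0.3, -4, 1], [-0.16, 0, 0, 0, -0.6, -8, 1], [-0.24, 0, 0, 0, -0.9, -12, 1], [-0.32, 0, 0, 0, -1.2, -16, 1], [-0.4, 0, 0, 0, -1.6, -20, 1], [-0.48, 0, 0, 0, -2, -24, 1], [-0.56, 0, 0, 0, -2.4, -28, 1], [-0.64, 0, 0, 0, -2.8, -33, 1], [-0.677, 0, 0, 0, -3, -37.4, 1], [-0.677, 0, 0, 0, -3, -37.4, 1]],
  ],
)

```text
t: 2.15
eef_pos: [593.1, 146.6, 249.8]
tool_rot: [0.55, 0.445, 0.552, -0.44]
contact_force: [-1.1, 0.3, -0.2]
opening: 0.001
```

```bash
python3 - <<'E'
from h import *
from workcell import viewer
c=viewer.camera("wrist"); cv2.imwrite("pics/w1.png",c["image"]); pickle.dump(c,open("w1.pkl","wb"))
E
```

```text
(no output)
```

View pics/w1.png

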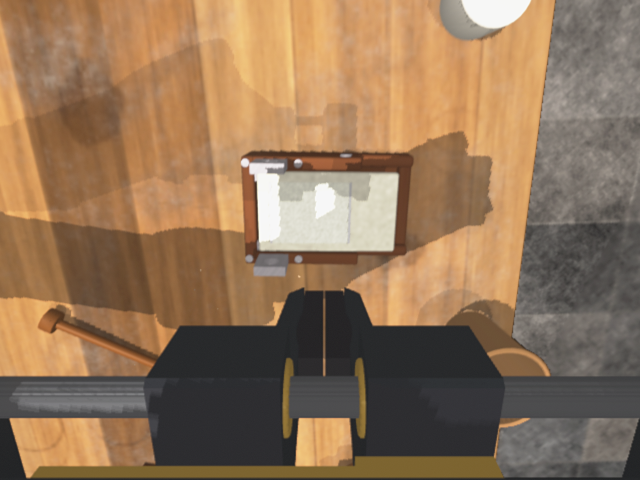

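The wrist picture shows the stand in the middle, with the board corners near (256,172), (400,172), (398,250) and (256,250). The brackets are at (268,167) and (270,264). The wooden look-alike lies at lower left.

```bash
python3 - <<'E'
from h import *
c=pickle.load(open("w1.pkl","rb"))
m=np.zeros((480,640),bool); m[140:285,225:425]=1
P,uv=pts(c,m)
k=(P[:,2]>30)&(P[:,2]<60); r=cv2.minAreaRect(P[k][:,:2].astype(np.float32)); print("base top",r)
k=P[:,2]>70; Q=P[k]; print(k.sum(), Q[:,2].max())
xa=np.array([np.cos(.211),np.sin(.211),0]);ya=np.array([-xa[1],xa[0],0])
B=[]
for s in (Q@ya>Q.mean(0)@ya,Q@ya<=Q.mean(0)@ya):
    r=cv2.minAreaRect(Q[s][:,:2].astype(np.float32)); print(s.sum(),r,np.median(Q[s][:,2])); B.append(r[0])
d=np.array(B[0])-B[1]; print("yaw",np.arctan2(-d[0],d[1]),np.linalg.norm(d))
im=c["image"].astype(int); w=m&(im.min(2)>160)
P,uv=pts(c,w);k=abs(P[:,2]-46)<4; print("board",k.sum(),np.median(P[k],0),cv2.minAreaRect(P[k][:,:2].astype(np.float32)))
E
python3 - <<'E'
import cv2;a=cv2.imread("pics/w1.png");cv2.imwrite("pics/w1c.png",cv2.resize(a[140:285,225:425],(800,580),interpolation=cv2.INTER_CUBIC))
E
```

```text
base top ((592.4730834960938, 140.29421997070312), (133.41387939453125, 98.75936126708984), 11.41322135925293)
808 79.67886845437518
415 ((544.3644409179688, 173.243896484375), (25.757131576538086, 8.063945770263672), 12.309061050415039) 77.6761677060873
393 ((561.1522827148438, 90.90058898925781), (26.051145553588867, 9.050102233886719), 11.349241256713867) 77.53871091370954
yaw 0.20111989544060832 84.03720557843606
board 9533 [597.05155447 139.69672868  47.42446435] ((592.1527099609375, 145.3375701904297), (131.5183563232422, 84.49734497070312), 13.645514488220215)
```

View pics/w1c.png

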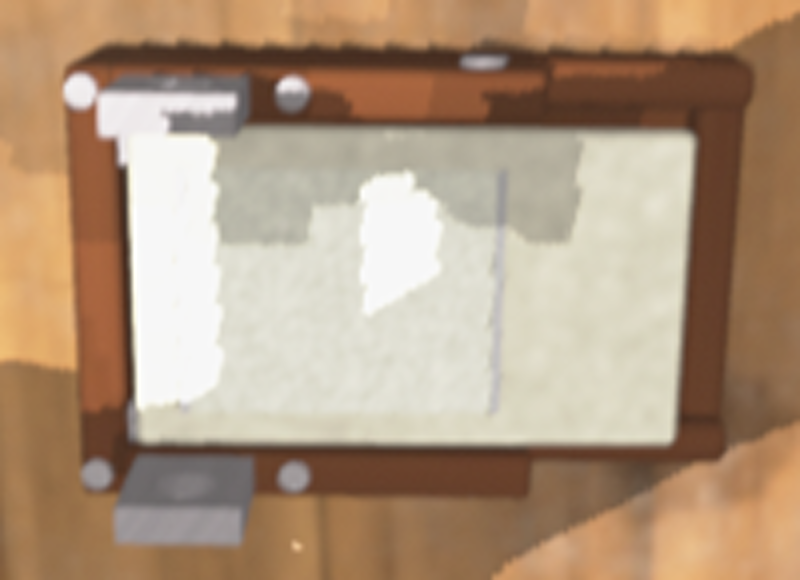

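```bash
python3 - <<'E'
from h import *
c=pickle.load(open("w1.pkl","rb"))
m=np.zeros((480,640),bool); m[140:285,225:430]=1
P,uv=pts(c,m); xa=np.array([np.cos(.203),np.sin(.203),0]);ya=np.array([-xa[1],xa[0],0])
L=(P-[613.5,144.6,0]); L=np.c_[L@xa,L@ya,L[:,2]]
for x in range(-96,80,4):
    k=(abs(L[:,0]-x)<2)&(abs(L[:,1])<15); k2=(abs(L[:,0]-x)<2)&(abs(L[:,1]-40)<3)
    print(x,np.median(L[k,2]).round(1) if k.any() else None,np.median(L[k2,2]).round(1) if k2.any() else None)
for y in range(-60,60,3):
    k=(abs(L[:,1]-y)<1.5)&(abs(L[:,0]-35)<6); print(y,np.median(L[k,2]).round(1) if k.any() else None,end=";")
delta([646.8,151.5,70],down(xa))
E
```

```text
-96 1.0 0.6
-92 None None
-88 46.0 46.7
-84 46.6 47.5
-80 46.6 46.6
-76 44.1 77.5
-72 48.5 77.8
-68 48.5 77.7
-64 49.0 77.6
-60 48.9 77.8
-56 48.6 77.7
-52 48.7 77.9
-48 48.5 47.7
-44 48.5 46.8
-40 48.4 47.2
-36 48.0 46.5
-32 48.0 46.4
-28 47.9 46.6
-24 47.9 46.5
-20 47.6 46.3
-16 47.6 46.3
-12 47.5 46.9
-8 47.4 46.4
-4 47.3 46.7
0 47.2 46.4
4 47.3 46.7
8 46.3 46.5
12 46.3 46.5
16 46.2 22.8
20 46.1 22.3
24 45.9 22.4
28 45.8 22.1
32 45.7 22.3
36 45.6 22.4
40 45.5 22.5
44 45.2 22.3
48 None 22.3
52 15.4 22.2
56 15.6 22.3
60 15.2 22.1
64 0.7 19.5
68 0.7 0.8
72 0.6 0.6
76 0.7 0.8
-60 0.9;-57 0.4;-54 0.0;-51 None;-48 20.6;-45 22.3;-42 22.9;-39 None;-36 42.7;-33 45.4;-30 45.6;-27 45.7;-24 45.6;-21 45.4;-18 45.4;-15 45.7;-12 45.7;-9 45.6;-6 45.5;-3 45.7;0 45.5;3 45.6;6 45.7;9 45.7;12 45.6;15 45.6;18 45.7;21 45.6;24 45.7;27 45.7;30 45.3;33 43.7;36 21.9;39 22.5;42 22.6;45 22.2;48 9.7;51 0.7;54 0.7;57 0.7;turn [ 0.0102 -0.0026 -0.0004] shift_cm [17.935  5.517  0.283] deg 0.6 dist 187.6663052668198
```

Emit:
arm_command(
  moves=[
    [[0.01, 0, 0, 4, 1.5, 0.2, 1], [0.01, 0, 0, 8, 3, 0.3, 1], [0.01, 0, 0, 12, 4.5, 0.3, 1], [0.01, 0, 0, 15, 5.5, 0.3, 1], [0.01, 0, 0, 17, 5.5, 0.3, 1], [0.01, 0, 0, 18, 5.5, 0.3, 1], [0.01, 0, 0, 18.5, 5.5, 0.3, 1], [0.01, 0, 0, 19, 5.5, 0.3, 1], [0.01, 0, 0, 19.4, 5.5, 0.3, 1], [0.01, 0, 0, 19.8, 5.5, 0.3, 1]],
  ],
)

```text
t: 3.2
eef_pos: [647.6, 146.4, 53.0]
tool_rot: [0.547, 0.449, 0.546, -0.448]
contact_force: [-1.1, -1.4, 4.6]
opening: 0.007
```

Emit:
arm_command(
  moves=[
    [[0, 0, 0, 0.2, 0, 0, 1], [0, 0, 0, 0.4, 0, 0, 1], [0, 0, 0, 0.6, 0, 0, 1], [0, 0, 0, 0.7, 0, 0, 1]],
  ],
)

```text
t: 3.6
eef_pos: [646.9, 146.4, 45.3]
tool_rot: [0.547, 0.448, 0.547, -0.448]
contact_force: [-0.7, -0.2, 4.8]
opening: 0.002
```

Emit:
arm_command(
  moves=[
    [[0, 0, 0, 0.1, 0, 0, 1], [0, 0, 0, 0.2, 0, 0, 1], [0, 0, 0, 0.3, 0, 0, 1], [0, 0, 0, 0.4, 0, 0, 1]],
  ],
)

```text
t: 4.0
eef_pos: [647.8, 146.9, 42.9]
tool_rot: [0.548, 0.449, 0.546, -0.448]
contact_force: [-2.9, -1.7, 19.5]
opening: 0.004
```

Emit:
arm_command(
  moves=[
    [[0, 0, 0, 0, 0, 0, 1], [0, 0, 0, -2, 0, 0, 1], [0, 0, 0, -6, 0, 0, 1], [0, 0, 0, -10, 0, 0, 1], [0, 0, 0, -14, 0, 3, 1], [0, 0, 0, -18, 0, 7, 1], [0, 0, 0, -21, -3, 11, 1], [0, 0, 0, -21, -6, 15, 1], [0, 0, 0, -21, -8, 18, 1], [0, 0, 0, -21, -8, 18, 1]],
  ],
)

```text
t: 5.0
eef_pos: [601.2, -55.6, 250.3]
tool_rot: [0.545, 0.449, 0.543, -0.454]
contact_force: [0.0, -0.4, -0.2]
opening: 0.007
```

```bash
python3 - <<'E'
from h import *
from workcell import viewer,telemetry
for n in ("wrist","top","scene"):
  c=viewer.camera(n); cv2.imwrite(f"pics/{n}2.png",c["image"]); pickle.dump(c,open(f"{n}2.pkl","wb"))
print(telemetry.state()["eef_pos"])
E
```

```text
[603.95658126 -44.98135717 250.63511552]
```

View pics/wrist2.png

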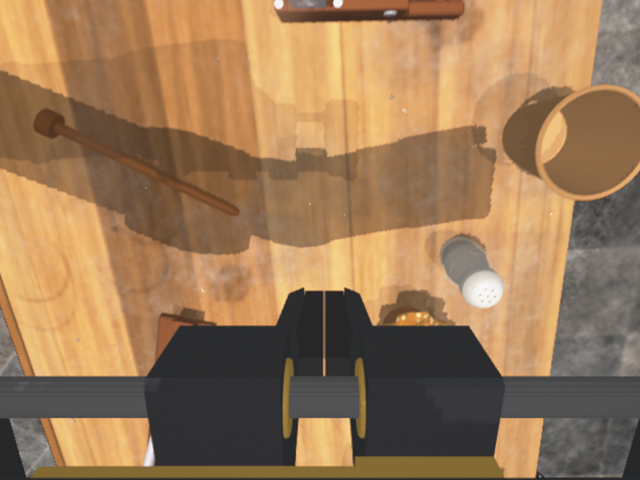

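```bash
python3 - <<'E'
import cv2;a=cv2.imread("pics/scene2.png");cv2.imwrite("pics/s2c.png",cv2.resize(a[240:330,205:320],(766,600),interpolation=cv2.INTER_CUBIC))
E
```

```text
(no output)
```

View pics/s2c.png

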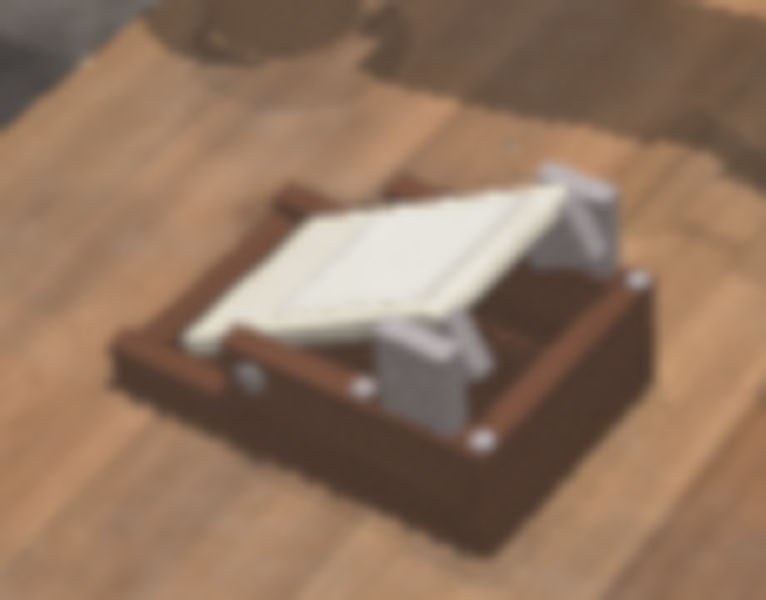

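The board is tilted, with its near edge at about (555,195) in the scene crop, level with the bracket tops. The wrist view now shows the wooden look-alike at (140,165), the shaker at (475,275), and the rack starting at (175,330). I'll check the tilt and measure the rod's line.

```bash
python3 - <<'E'
from h import *
for n,roi in (("scene",(255,295,225,300)),("top",(195,250,235,280))):
    c=pickle.load(open(n+"2.pkl","rb")); im=c["image"].astype(int); m=np.zeros((480,640),bool); m[roi[0]:roi[1],roi[2]:roi[3]]=1
    g=m&(im.min(2)>150)&(np.ptp(im,axis=2)<60)
    P,_=pts(c,g); 
    for _ in range(4):
        A=np.c_[P[:,:2],np.ones(len(P))]; co=np.linalg.lstsq(A,P[:,2],rcond=None)[0]; r=P[:,2]-A@co; P=P[abs(r)<2.5*max(r.std(),.5)]
    print(n,len(P),"tilt",np.arctan(np.hypot(*co[:2])),"dir",np.arctan2(-co[1],-co[0]),P[:,2].min(),P[:,2].max())
# rod: axis line from top + scene by plane intersection
L=[]
for n,rr in (("top",(245,300,385,485)),("scene",(170,260,380,460))):
    c=pickle.load(open(n+"2.pkl","rb"));hsv=cv2.cvtColor(c["image"],cv2.COLOR_BGR2HSV)
    m=np.zeros((480,640),bool); m[rr[0]:rr[1],rr[2]:rr[3]]=1
    g=m&(hsv[...,1]<50)&(hsv[...,2]>110); nl,lab,st,_=cv2.connectedComponentsWithStats(g.astype(np.uint8)); g=lab==1+np.argmax(st[1:,4])
    v,u=np.nonzero(g); p=np.c_[u,v].astype(float); mu=p.mean(0); V=np.linalg.svd(p-mu)[2][0]; t=(p-mu)@V
    e=[mu+V*t.min(),mu+V*t.max()]; print(n,len(p),e)
    rs=[ray(c,*q) for q in e]; nrm=unit(np.cross(rs[0][1],rs[1][1])); L.append((rs,nrm,rs[0][0],c,e))
d=unit(np.cross(L[0][1],L[1][1])); d*=np.sign(d[1])
A=np.array([L[0][1],L[1][1],d]); b=[L[0][1]@L[0][2],L[1][1]@L[1][2],d@np.array([481,-305,64])]; X0=np.linalg.solve(A,b)
print("dir",d,"slope",np.degrees(np.arcsin(-d[2])),"X0",X0)
for rs,_,_,_,_ in L:
    for o,q in rs: # closest pt on line to ray
        M=np.array([[d@d,-d@q],[d@q,-q@q]]); s=np.linalg.solve(M,[(o-X0)@d,(o-X0)@q]); print(X0+d*s[0])
E
```

```text
scene 666 tilt 0.5171043716537944 dir 0.21069998534573087 23.000312447142502 84.78493664053666
top 1049 tilt 0.5170095487511982 dir 0.21344252401603372 17.95693512500087 85.23439145059908Traceback (most recent call last):
  File "<stdin>", line 14, in <module>
    return _wrapfunc(a, 'argmax', axis=axis, out=out, **kwds)
    return bound(*args, **kwds)
ValueError: attempt to get argmax of an empty sequence
```

Both cameras give a tilt of about 0.517, so the board is at its stop of 0.524. The arm now hides the rod in the top view, so I'll use the first pictures for the rod's line.

```bash
cat > rod.py <<'E'
from h import *
L=[]
for n,rr in (("top",(255,285,390,480)),("scene",(180,245,395,452))):
    c=pickle.load(open(n+"0.pkl","rb"));hsv=cv2.cvtColor(c["image"],cv2.COLOR_BGR2HSV)
    m=np.zeros((480,640),bool); m[rr[0]:rr[1],rr[2]:rr[3]]=1
    g=m&(hsv[...,1]<55)&(hsv[...,2]>110); nl,lab,st,_=cv2.connectedComponentsWithStats(g.astype(np.uint8)); g=lab==1+np.argmax(st[1:,4])
    v,u=np.nonzero(g); p=np.c_[u,v].astype(float); mu=p.mean(0); V=np.linalg.svd(p-mu)[2][0]; t=(p-mu)@V
    e=[mu+V*t.min(),mu+V*t.max()]; print(n,len(p),e)
    rs=[ray(c,*q) for q in e]; nrm=unit(np.cross(rs[0][1],rs[1][1])); L.append((rs,nrm,rs[0][0]))
d=unit(np.cross(L[0][1],L[1][1])); d*=np.sign(d[1])
A=np.array([L[0][1],L[1][1],d]); b=[L[0][1]@L[0][2],L[1][1]@L[1][2],d@np.array([481,-305,64])]; X0=np.linalg.solve(A,b)
print("dir",d,"slope",np.degrees(np.arcsin(-d[2])),"yaw",np.arctan2(-d[0],d[1]),"X0",X0)
for rs,_,_ in L:
    for o,q in rs:
        M=np.array([[d@d,-d@q],[d@q,-q@q]]); s=np.linalg.solve(M,[(o-X0)@d,(o-X0)@q]); print(X0+d*s[0])
E
python3 rod.py
```

```text
top 311 [array([466.02041862, 270.88434045]), array([396.99601546, 271.63228552])]
scene 283 [array([446.19044415, 184.13960218]), array([407.16017348, 237.38437798])]
dir [ 0.0166446   0.86294622 -0.50502156] slope 30.332783322394427 yaw -0.019285715757698257 X0 [ 480.85644894 -301.28277378   70.34701022]
[ 479.53552743 -369.76650346  110.42570665]
[ 482.36822363 -222.90418165   24.47754874]
[ 479.48447857 -372.41315303  111.97460396]
[ 482.33327504 -224.71610581   25.53794014]
```

```bash
cat >> h.py <<'E'
def tilt(d): # d rod dir (to tip): tool perpendicular to the rod, z toward knob
    d=unit(d); z=-d; y=unit(np.cross([0,0,1.],z)); 
    if y[0]<0: y=-y
    x=np.cross(y,z); return frame([x,y,z])
RD=np.array([np.cos(np.radians(30))*.019,np.cos(np.radians(30)),-.5])
E
python3 - <<'E'
from h import *
from workcell import telemetry
print(telemetry.state()["eef_pos"])
R=tilt(RD); print(R)
delta(np.array([480.2,-333.5,89])-120*R[:,0],R)
E
```

```text
[603.95658126 -44.98135717 250.63511552]
[[-0.009497    0.99981955 -0.01645226]
 [-0.49984211 -0.01899657 -0.86590819]
 [-0.86606447  0.          0.49993233]]
turn [ 0.212  -0.5226 -0.0574] shift_cm [  5.737 -16.525  19.999] deg 32.5 dist 265.6962280051533
```

Emit:
arm_command(
  moves=[
    [[0.04, -0.1, -0.01, 0.5, -2.5, 3, 0], [0.08, -0.2, -0.02, 1, -5, 6, 0], [0.12, -0.3, -0.03, 2, -8, 10, 0], [0.16, -0.4, -0.045, 4, -12, 14, 0], [0.212, -0.523, -0.057, 5.7, -16.5, 20, 0], [0.212, -0.523, -0.057, 5.7, -16.5, 20, 0], [0.212, -0.523, -0.057, 5.7, -16.5, 20, 0], [0.212, -0.523, -0.057, 5.7, -16.5, 20, 0]],
  ],
)

```text
t: 5.95
eef_pos: [482.6, -272.5, 193.1]
tool_rot: [-0.607, -0.357, -0.351, 0.617]
contact_force: [0.6, 1.0, -0.2]
opening: 0.706
```

```bash
python3 - <<'E'
from h import *
from workcell import viewer,telemetry
c=viewer.camera("wrist"); cv2.imwrite(f"pics/w3.png",c["image"]); pickle.dump(c,open("w3.pkl","wb"))
s=telemetry.state();print(s["eef_pos"],rot(s["tool_rot"]),s["joint_pos"])
E
```

```text
[ 483.39622833 -271.92969915  193.29364765] [[-0.00628645  0.99988025 -0.01414114]
 [-0.49939898 -0.01539085 -0.86623541]
 [-0.86634932  0.00161653  0.49943593]] [ 0.14371809  0.68836253 -0.00645877  2.04000654  1.04505287  0.61497155
 -0.81069899]
```

View pics/w3.png

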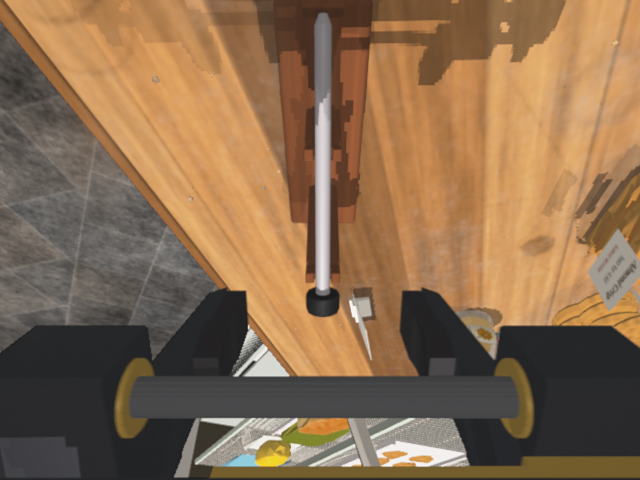

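The wrist view shows the rod down the middle, with its tip at (322,14) and the knob's shoulder at (322,290), centred between the open jaws at (246,300) and (402,300).

```bash
python3 - <<'E'
from h import *
from workcell import telemetry
c=pickle.load(open("w3.pkl","rb"));im=c["image"].astype(int)
m=np.zeros((480,640),bool); m[5:292,305:340]=1
g=m&(np.ptp(im,axis=2)<45)&(im.max(2)>70)
nl,lab,st,_=cv2.connectedComponentsWithStats(g.astype(np.uint8)); g=lab==1+np.argmax(st[1:,4])
P,uv=pts(c,g); o=-c["t"]@c["R"]
mu=P.mean(0); d=np.linalg.svd(P-mu)[2][0]; d*=np.sign(d[1])
for _ in range(3):
    t=(P-mu)@d; r=np.linalg.norm(P-mu-np.outer(t,d),axis=1); P=P[r<8]; mu=P.mean(0); d=np.linalg.svd(P-mu)[2][0]; d*=np.sign(d[1])
# top surface of rod: center-line pixels only
t=(P-mu)@d; print(len(P),"dir",d,"slope",np.degrees(np.arcsin(-d[2])),"yaw",np.arctan2(-d[0],d[1]))
n=unit(mu-o); n=unit(n-(n@d)*d); ax=mu+n*4; print("axis pt",ax,"len",np.ptp(t)); sh=ax+d*t.min(); tip=ax+d*t.max(); print("shoulder",sh,"tip",tip)
# knob
k=np.zeros((480,640),bool); k[286:320,300:345]=1; k&=im.max(2)<60; 
v,u=np.nonzero(k); print("knob px",u.min(),u.max(),v.min(),v.max())
K,_=pts(c,k); K=K[(K[:,2]>90)]; tk=(K-ax)@d; print("knob t range rel shoulder",np.percentile(tk,[2,98])-t.min())
print("px sh/tip",proj(c,sh),proj(c,tip))
grip=(sh+44*d+tip-132*d)/2; print("grip",sh+44*d,tip-132*d)
R=tilt(RD*0+d if 0 else RD); s=telemetry.state()
delta(grip+4*R[:,0]-60*R[:,0],R); delta(grip+4*R[:,0],R)
E
```

```text
321 dir [-0.03606148  0.91387074 -0.40440059] slope 23.853570738365022 yaw 0.03943969145302272
axis pt [ 484.21314028 -267.35177042   38.92223026] len 161.14130074108664
shoulder [ 488.23764698 -369.34089993   84.05384764] tip [ 482.42665324 -222.0785802    18.88820989]
knob px 307 338 288 315
knob t range rel shoulder [-25.53292797 -12.9730876 ]
px sh/tip [332.56383284 260.05451081] [320.64850048  12.38978283]
grip [ 486.65094188 -329.13058738   66.2602215 ] [ 487.18676856 -342.70951787   72.26908831]
turn [ 0.0023 -0.0006 -0.0032] shift_cm [ 8.339  0.449 -0.66 ] deg 0.2 dist 83.76794304840399
turn [ 0.0023 -0.0006 -0.0032] shift_cm [14.339  0.429 -0.656] deg 0.2 dist 143.60123628658533
```

```bash
python3 - <<'E'
from h import *
from workcell import telemetry
c=pickle.load(open("w3.pkl","rb"));im=c["image"].astype(int); o=-c["t"]@c["R"]
g=np.zeros((480,640),bool); g[14:290,321:325]=1
P,uv=pts(c,g)
for v in range(14,320,20): print(v,im[v,316:332].max(1).tolist(),c["z_map"][v,322].round(1))
mu=np.median(P,0); 
d=np.array([0.0166,.863,-.505])
for _ in range(4):
    t=(P-mu)@d; r=np.linalg.norm(P-mu-np.outer(t,d),axis=1); print(len(P),r.max()); P=P[r<max(4,np.percentile(r,90))] ; mu=P.mean(0); d=np.linalg.svd(P-mu)[2][0]; d*=np.sign(d[1])
print("dir",d,"slope",np.degrees(np.arcsin(-d[2])),"yaw",np.arctan2(-d[0],d[1]))
n=unit(mu-o); n=unit(n-(n@d)*d); ax=mu+n*5; print(ax)
def on(u,v):
    oo,q=ray(c,u,v); M=np.array([[d@d,-d@q],[d@q,-q@q]]); s=np.linalg.solve(M,[(oo-ax)@d,(oo-ax)@q]); return ax+d*s[0]
tip=on(322,13.5); sh=on(322,289.5); print("tip",tip,"sh",sh,np.linalg.norm(tip-sh),"grips",tip-132*d,sh+44*d)
E
```

```text
14 [63, 65, 89, 108, 115, 116, 117, 117, 117, 116, 111, 93, 73, 65, 65, 64] 230.0
34 [113, 115, 117, 119, 121, 124, 130, 130, 126, 122, 121, 118, 115, 112, 107, 93] 230.7
54 [113, 116, 118, 120, 121, 125, 129, 128, 125, 122, 120, 119, 114, 111, 107, 91] 233.4
74 [114, 116, 118, 120, 121, 124, 129, 127, 125, 122, 121, 119, 115, 112, 106, 97] 237.4
94 [123, 129, 126, 124, 127, 126, 128, 127, 124, 121, 124, 156, 158, 143, 122, 103] 241.0
114 [122, 129, 155, 199, 216, 218, 219, 217, 205, 195, 187, 170, 157, 142, 116, 86] 245.7
134 [178, 193, 203, 210, 215, 218, 220, 218, 215, 211, 201, 191, 177, 158, 123, 86] 248.1
154 [175, 191, 202, 210, 215, 218, 220, 218, 215, 210, 201, 189, 175, 155, 129, 116] 252.0
174 [174, 191, 202, 210, 216, 220, 222, 219, 215, 210, 201, 189, 173, 153, 142, 149] 255.8
194 [170, 191, 202, 211, 217, 222, 224, 220, 216, 210, 200, 188, 172, 151, 109, 81] 260.2
214 [170, 190, 202, 210, 218, 224, 226, 222, 216, 210, 199, 186, 170, 145, 102, 78] 264.3
234 [167, 189, 201, 210, 220, 227, 229, 224, 216, 210, 199, 185, 168, 142, 99, 77] 266.7
254 [164, 189, 201, 210, 221, 230, 232, 226, 217, 209, 198, 184, 166, 134, 92, 75] 271.5
274 [163, 186, 200, 209, 222, 232, 234, 228, 218, 208, 196, 182, 163, 131, 111, 106] 275.5
294 [55, 77, 97, 110, 117, 122, 124, 124, 123, 119, 102, 91, 69, 43, 29, 30] 280.9
314 [49, 51, 55, 57, 59, 62, 63, 62, 59, 55, 53, 51, 47, 45, 42, 46] 277.6
1099 3.341100419587804
1099 3.5761715845825073
1099 3.5761715845825073
1099 3.5761715845825073
dir [ 0.01570096  0.86494948 -0.50161327] slope 30.10679058861595 yaw -0.01815045991252994
[ 482.2279633  -292.11378852   60.8267983 ]
tip [ 483.4968489  -222.21218489   20.28850946] sh [ 480.76105655 -372.92417389  107.69145624] 174.24368939902996 grips [ 481.42432282 -336.3855166    86.50146107] [ 481.45189858 -334.86639666   85.62047237]
```

```bash
python3 - <<'E'
from h import *
R=tilt(RD); g=np.array([481.4,-335.6,86.0])
delta(g+4*R[:,0],R); delta(g-40*R[:,0],R)
E
```

```text
turn [ 0.0023 -0.0006 -0.0032] shift_cm [12.876 -0.12   0.16 ] deg 0.2 dist 128.7787138483074
turn [ 0.0023 -0.0006 -0.0032] shift_cm [ 8.476 -0.106  0.157] deg 0.2 dist 84.78465185934083
```

Emit:
arm_command(
  moves=[
    [[0, 0, -0.003, 3, -0.1, 0.15, 0], [0, 0, -0.003, 6, -0.1, 0.15, 0], [0, 0, -0.003, 8, -0.1, 0.15, 0], [0, 0, -0.003, 9.5, -0.1, 0.15, 0], [0, 0, -0.003, 10, -0.1, 0.15, 0], [0, 0, -0.003, 10, -0.1, 0.15, 0]],
  ],
)

```text
t: 6.6
eef_pos: [480.6, -324.4, 107.5]
tool_rot: [-0.606, -0.356, -0.351, 0.618]
contact_force: [0.1, 0.5, 0.3]
opening: 0.998
```

```bash
python3 - <<'E'
from h import *
from workcell import viewer
R=tilt(RD); g=np.array([481.4,-335.6,86.0])
delta(g+4*R[:,0],R)
c=viewer.camera("wrist"); cv2.imwrite(f"pics/w4.png",c["image"]); pickle.dump(c,open("w4.pkl","wb"))
E
```

```text
turn [0.0012 0.0003 0.0014] shift_cm [ 2.815  0.103 -0.109] deg 0.1 dist 28.19346156918619
```

View pics/w4.png

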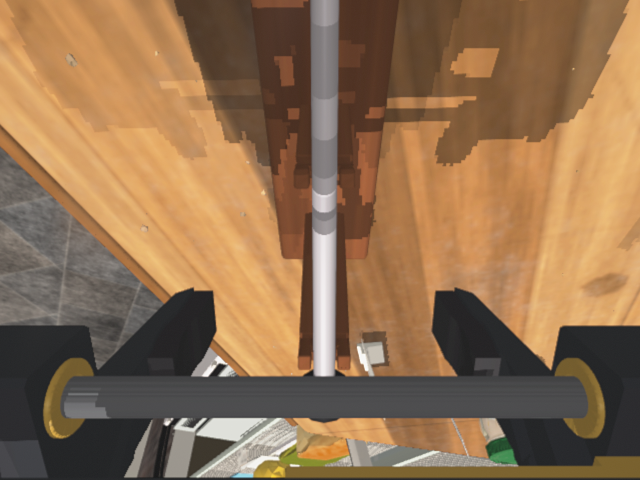

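The rod at column 324 lies centred between the fingers (214 and 434). I'll go in and close.

Emit:
arm_command(
  moves=[
    [[0, 0, 0, 1, 0.05, -0.1, 0], [0, 0, 0, 2, 0.05, -0.1, 0], [0, 0, 0, 2.8, 0.05, -0.1, 0], [0, 0, 0, 2.8, 0.05, -0.1, 0.5], [0, 0, 0, 2.8, 0.05, -0.1, 0.8], [0, 0, 0, 2.8, 0.05, -0.1, 1], [0, 0, 0, 2.8, 0.05, -0.1, 1], [0, 0, 0, 2.8, 0.05, -0.1, 1], [0, 0, 0, 2.8, 0.05, -0.1, 1], [0, 0, 0, 2.8, 0.05, -0.1, 1]],
  ],
  squeeze=30,
)

```text
t: 7.65
eef_pos: [479.5, -338.8, 83.3]
tool_rot: [-0.606, -0.356, -0.35, 0.619]
contact_force: [0.9, -0.4, -0.4]
opening: 0.39
```

Emit:
arm_command(
  moves=[
    [[0, 0, 0, 0, 0, 0, 1], [0, 0, 0, 0, 0, 0, 1], [0, 0, 0, 0, 0, 0, 1], [0, 0, 0, 0, 0, 0, 1], [0, 0, 0, 0, 0, 0, 1], [0, 0, 0, 0, 0, 0, 1], [0, 0, 0, 0, 0, 0, 1]],
  ],
)

```text
t: 8.35
eef_pos: [479.6, -338.8, 83.2]
tool_rot: [-0.606, -0.356, -0.35, 0.619]
contact_force: [0.5, -0.8, -0.5]
opening: 0.1
```

Emit:
arm_command(
  moves=[
    [[0, 0, 0, 0, 0, 0, 1], [0, 0, 0, 0, 0, 0, 1], [0, 0, 0, -0.9, 0, 0.5, 1], [0, 0, 0, -1.8, 0, 1, 1], [0, 0, 0, -3.5, 0, 2, 1], [0, 0, 0, -5.2, 0, 3, 1], [0, 0, 0, -7, 0, 4, 1], [0, 0, 0, -8.7, 0, 5, 1], [0, 0, 0, -10.4, 0, 6, 1], [0, 0, 0, -10.4, 0, 6, 1]],
  ],
)

```text
t: 9.35
eef_pos: [480.5, -339.4, 205.5]
tool_rot: [-0.606, -0.357, -0.348, 0.619]
contact_force: [-0.3, -0.1, -0.9]
opening: 0.1
```

```bash
python3 - <<'E'
from h import *
from workcell import viewer,telemetry
c=viewer.camera("wrist"); cv2.imwrite(f"pics/w5.png",c["image"]); pickle.dump(c,open("w5.pkl","wb"))
s=telemetry.state(); print(s["eef_pos"],s["opening"])
c=pickle.load(open("scene2.pkl","rb")); im=c["image"]; print("cam",-c["t"]@c["R"])
cv2.imwrite("pics/br.png",cv2.resize(np.hstack([im[275:315,250:290],im[258:298,275:315]]),(800,400),interpolation=cv2.INTER_CUBIC))
c=pickle.load(open("scene0.pkl","rb")); im=c["image"]
cv2.imwrite("pics/br0.png",cv2.resize(np.hstack([im[275:315,250:290],im[258:298,275:315]]),(800,400),interpolation=cv2.INTER_CUBIC))
E
```

```text
[ 480.0645085  -338.94382449  204.0999502 ] 0.09967843753827714
cam [-16.1821061  625.81293414 727.26580918]
```

View pics/w5.png

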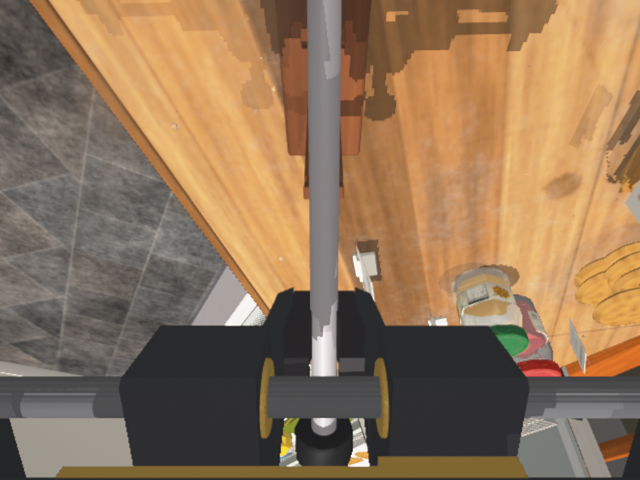

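View pics/br.png

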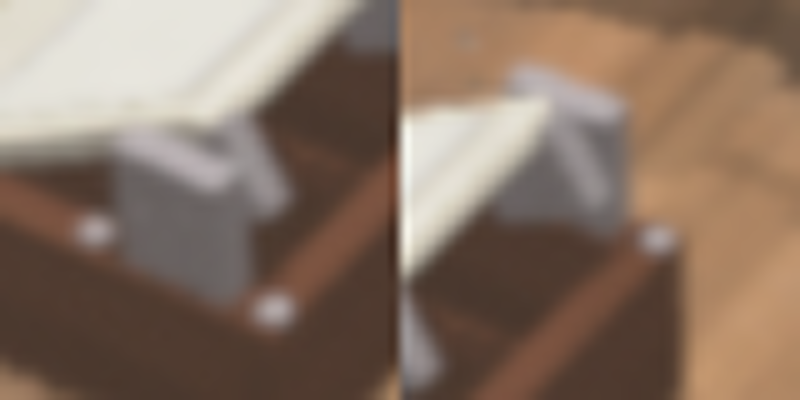

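View pics/br0.png

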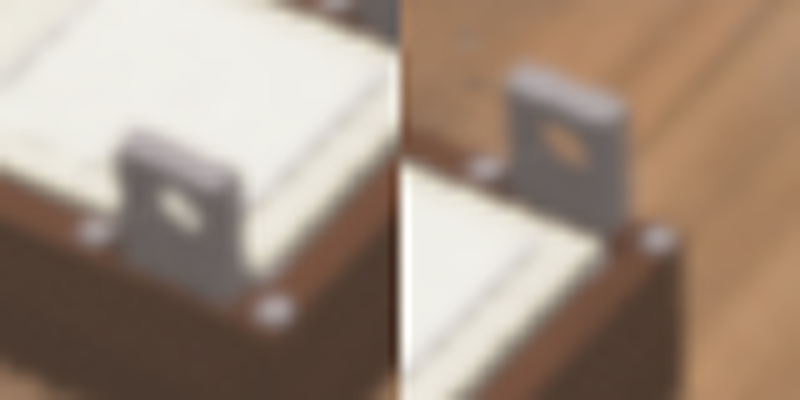

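The rod is held, with its line at (324,200) and its knob at (322,440). In the earlier scene picture the bracket holes are at (267.7,295.5) on the left and (291,272) on the right. I'll work out the hole line.

```bash
python3 - <<'E'
from h import *
c=pickle.load(open("scene0.pkl","rb"))
im=c["image"]
yaw=.207; xa=np.array([np.cos(yaw),np.sin(yaw),0]);ya=np.array([-xa[1],xa[0],0])
P0=np.array([541.4,172.3,0]);P1=np.array([558.8,90.3,0])
for nm,(u0,v0,w,h),B in (("L",(263,292,10,8),P0),("R",(287,268,10,9),P1)):
    roi=im[v0:v0+h,u0:u0+w].astype(float); print(nm);print(roi.max(2).astype(int) if nm=="L" else np.ptp(roi,axis=2).astype(int))
    wt=roi.max(2) if nm=="L" else np.ptp(roi,axis=2); wt=np.clip(wt-(130 if nm=="L" else 25),0,None)
    yy,xx=np.mgrid[v0:v0+h,u0:u0+w]
    u,v=(wt*xx).sum()/wt.sum(),(wt*yy).sum()/wt.sum()
    o,d=ray(c,u,v); s=((B-o)@ya)/(d@ya); X=o+d*s; print(u,v,X,"along xa from bracket centre",(X-B)@xa)
E
```

```text
L
[[104 106 114 126 140 156 167 175 176 172]
 [104 103 111 124 131 129 140 154 156 147]
 [105 105 120 151 163 138 119 119 121 120]
 [106 106 119 160 188 168 133 110 106 111]
 [106 107 110 133 166 176 156 119 106 108]
 [104 104 104 109 127 151 152 120 105 108]
 [103 103 104 104 106 115 119 109 105 108]
 [102 103 103 103 103 103 104 104 104 108]]
268.7027027027027 293.98410174880763 [540.47054412 172.10480669  70.79350596] along xa from bracket centre -0.9497308371013956
R
[[ 9  9  8  8  9  8  8  9 12 21]
 [10 12 13 12 10  8  7  8  7 13]
 [11 15 25 31 24 14 10  7  8 13]
 [11 15 33 49 47 32 16  9  8 14]
 [10 12 25 44 54 47 24 11  9 14]
 [ 9 10 14 27 43 46 31 14  9 13]
 [ 9  9 10 13 22 30 25 14  9 13]
 [ 9 10  9 10 11 14 13 11  9 13]
 [10 10  9  9 10 10 10 10  9 12]]
291.0 271.9153439153439 [560.95494196  90.75255537  65.57810265] along xa from bracket centre 2.201949409474982
```

```bash
python3 - <<'E'
from h import *
c=pickle.load(open("scene0.pkl","rb"));im=c["image"]
yaw=.207; xa=np.array([np.cos(yaw),np.sin(yaw),0]);ya=np.array([-xa[1],xa[0],0])
B=np.array([541.4,172.3,0]); v0,u0,h,w=294,264,5,8
wt=np.clip(im[v0:v0+h,u0:u0+w].astype(float).max(2)-122,0,None); yy,xx=np.mgrid[v0:v0+h,u0:u0+w]; u,v=(wt*xx).sum()/wt.sum(),(wt*yy).sum()/wt.sum()
o,d=ray(c,u,v); s=((B-o)@ya)/(d@ya); X=o+d*s; print(u,v,X,(X-B)@xa)
# check bracket top heights and table near in scene & wrist1 cams
for n in ("scene0","top0","w1"):
    c=pickle.load(open(n+".pkl","rb")); P,_=pts(c)
    for nm,b in (("L",(543,172.3)),("R",(560,90.3))):
        k=(np.hypot(P[:,0]-b[0],P[:,1]-b[1])<6)&(P[:,2]>60); print(n,nm,np.percentile(P[k,2],[50,75,90]).round(1),end=" ")
    k=(abs(P[:,0]-500)<20)&(abs(P[:,1]-130)<60); print("table",np.median(P[k,2]))
E
```

```text
267.4779735682819 295.40748898678413 [543.78810704 172.80152194  65.36229338] 2.440200708084133
scene0 L [76.9 78.  78.8] scene0 R [76.8 78.7 79. ] table 1.019967107682685
top0 L [77.1 77.4 78.8] top0 R [78.2 79.  79.2] table -0.051015215040791824
w1 L [77.7 78.2 78.6] w1 R [77.5 78.1 78.5] table 0.7486603368605942
```

```bash
cat > rodintool.py <<'E'
from h import *
def fit(c,s,v0,v1,verbose=True):
    """rod axis in the tool frame from wrist depth, rows v0..v1: edges by depth, centre column per row"""
    R=rot(s["tool_rot"]); zm=c["z_map"]; P=[]
    for v in range(v0,v1,2):
        z0=zm[v,320:328].min(); k=np.nonzero(abs(zm[v,295:352]-z0)<7)[0]+295
        uc=(k.min()+k.max())/2; z=np.median(zm[v,int(uc)-1:int(uc)+3])
        P.append(np.r_[(uc-c["cx"])/f(c)*z,(v-c["cy"])/f(c)*z,z])
    P=(np.array(P)-c["t"])@c["R"]; T=(P-s["eef_pos"])@R
    mu=T.mean(0); d=np.linalg.svd(T-mu)[2][0]; d*=-np.sign(d[2])  # toward tip = -z
    r=np.linalg.norm(T-mu-np.outer((T-mu)@d,d),axis=1)
    o=(-c["t"]@c["R"]-s["eef_pos"])@R; n=unit(mu-o); n=unit(n-(n@d)*d); mu=mu+5*n
    a=mu+d*(-mu[2]/d[2]) # at tool z=0
    print("rod in tool: at z=0",a.round(2),"dir",d.round(4),"resid",r.max().round(2)); return a,d
E
python3 - <<'E'
from rodintool import *
from workcell import telemetry
s=telemetry.state(); c=pickle.load(open("w5.pkl","rb"))
fit(c,s,5,280); fit(c,s,100,280)
# prediction from pre-grasp line
s2=dict(eef_pos=np.array([479.6,-338.8,83.2]),tool_rot=s["tool_rot"]); R=rot(s["tool_rot"])
a=R.T@(np.array([482.23,-292.11,60.83])-s2["eef_pos"]); d=R.T@np.array([.0157,.86495,-.5016]); print(a-d*a[2]/d[2],d, "grip", R.T@(np.array([481.4,-335.6,86])-s2["eef_pos"]))
E
```

```text
rod in tool: at z=0 [-5.11  0.89  0.  ] dir [ 0.0013  0.003  -1.    ] resid 1.18
rod in tool: at z=0 [-5.01  0.91  0.  ] dir [-0.0017  0.0028 -1.    ] resid 0.78
[-4.09091169  1.7748297   0.        ] [-6.44983166e-05 -2.54229971e-03 -9.99990542e-01] grip [-4.04675881  1.73076941 -1.39577233]
```

```bash
python3 - <<'E'
from h import *
c=pickle.load(open("top0.pkl","rb"))
for n,u,v,h in (("muffin",381,183,73),("shaker",348,170,90),("woodtip",345,260,8),("woodknob",326,324,10),("basket",300,152,60)): print(n,plane(c,u,v,h/1))
P,_=pts(c); 
for n,b in (("muffin",(660,-158)),("shaker",(690,-80))):
    k=(np.hypot(P[:,0]-b[0],P[:,1]-b[1])<70)&(P[:,2]>25); Q=P[k]; print(n,Q.min(0),Q.max(0))
mid=np.array([552.6,131.9,0]); yaw=.2038; xa=np.array([np.cos(yaw),np.sin(yaw),0]);ya=np.array([-xa[1],xa[0],0])
print("pre TCP",mid-204*ya-.9*xa+[0,0,59])
R=down(xa)
delta(mid-220*ya-.9*xa+[0,0,150],R); delta(mid-220*ya-.9*xa+[0,0,59],R)
E
```

```text
muffin [ 702.25683261 -177.13917171   73.        ]
shaker [729.96866942 -92.32965353  90.        ]
woodtip [512.79390306 -91.00463774   8.        ]
woodknob [348.98748229 -41.80717052  10.        ]
basket [785.54016956  28.22078133  60.        ]
muffin [ 671.36797781 -220.38416271   33.9289119 ] [ 729.37199095 -145.45896004   76.89466154]
shaker [ 701.17377147 -147.89834619   26.47047817] [756.80709989 -76.21715128  92.71009953]
pre TCP [593.00662255 -68.06028319  59.        ]
turn [-0.2198  0.5232  0.0594] shift_cm [ -8.247  11.075 -24.999] deg 32.7 dist 285.5857387363599
turn [-0.2198  0.5232  0.0594] shift_cm [ -0.375  11.077 -29.564] deg 32.7 dist 315.7315396113833
```

Emit:
arm_command(
  moves=[
    [[-0.02, 0.05, 0.006, -3, 1, -2, 1], [-0.05, 0.13, 0.015, -5, 2.5, -5, 1], [-0.09, 0.21, 0.024, -7, 4.5, -9, 1], [-0.13, 0.3, 0.034, -8, 6.5, -14, 1], [-0.17, 0.39, 0.044, -8.2, 8.5, -18, 1], [-0.2, 0.47, 0.053, -8.2, 10, -22, 1], [-0.22, 0.523, 0.059, -8.2, 11.1, -25, 1], [-0.22, 0.523, 0.059, -8.2, 11.1, -25, 1], [-0.22, 0.523, 0.059, -8.2, 11.1, -25, 1], [-0.22, 0.523, 0.059, -8.2, 11.1, -25, 1]],
  ],
)

```text
t: 10.4
eef_pos: [595.2, -85.0, 148.5]
tool_rot: [0.548, 0.445, 0.549, -0.448]
contact_force: [0.7, -0.0, -0.4]
opening: 0.102
```

```bash
cat > chk.py <<'E'
from rodintool import *
from workcell import telemetry,viewer
import sys
n=sys.argv[1]
c=viewer.camera("wrist"); s=telemetry.state(); cv2.imwrite(f"pics/{n}.png",c["image"]); pickle.dump((c,s),open(n+".pkl","wb"))
a,d=fit(c,s,100,280)
R=rot(s["tool_rot"]); print(s["t"],s["eef_pos"],"tool x",R[:,0],"rod dir world",R@d, s["opening"])
mid=np.array([552.6,131.9,0]); yaw=.2038; xa=np.array([np.cos(yaw),np.sin(yaw),0]);ya=np.array([-xa[1],xa[0],0])
X=s["eef_pos"]+R@(a+d*133.4)-mid; print("tip in stand: x err",X@xa,"y",X@ya,"z",X[2]); X=s["eef_pos"]+R@a-mid; print("grip in stand",X@xa,X@ya,X[2])
delta(mid-220*ya-.9*xa+[0,0,59],down(xa))
E
python3 chk.py w6
```

```text
rod in tool: at z=0 [-3.55  0.38  0.  ] dir [ 0.0022  0.0018 -1.    ] resid 0.97
10.45 [595.4018698  -84.90065585 148.90374685] tool x [-0.0029878  -0.0020414  -0.99999345] rod dir world [-0.20020942  0.97974645 -0.00361739] 0.10228676745580889
tip in stand: x err -1.2781384298397924 y -87.5730583717323 z 151.96587827059588
grip in stand -1.575218271300031 -220.97185476813115 152.44843765547918
turn [-0.0004  0.0014  0.0033] shift_cm [ 8.99   0.136 -0.11 ] deg 0.2 dist 89.91533130325452
```

View pics/w6.png

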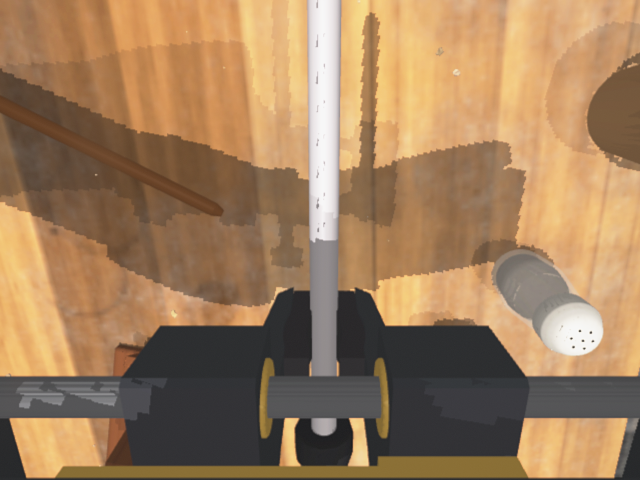

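The rod is level in the gripper, along columns 322 to 326, and clear of everything. I'll lower it to hole height.

Emit:
arm_command(
  moves=[
    [[0, 0, 0, 2, 0.1, 0, 1], [0, 0, 0, 4.5, 0.14, 0, 1], [0, 0, 0, 7, 0.14, 0, 1], [0, 0, 0, 8.3, 0.14, 0, 1], [0, 0, 0, 8.9, 0.14, 0, 1], [0, 0, 0, 8.9, 0.14, 0, 1], [0, 0, 0, 8.9, 0.14, 0, 1]],
  ],
)

```text
t: 11.15
eef_pos: [597.8, -83.3, 60.6]
tool_rot: [0.548, 0.446, 0.549, -0.447]
contact_force: [0.0, 0.1, -0.4]
opening: 0.104
```

```bash
python3 chk.py w7; python3 - <<'E'
from h import *
from workcell import viewer
out=[]
for n,(v,u) in (("top",(190,225)),("scene",(225,250))):
    c=viewer.camera(n); pickle.dump(c,open(n+"7.pkl","wb")); cv2.imwrite(f"pics/{n}7.png",c["image"]); out.append(c["image"][v:v+100,u:u+100])
cv2.imwrite("pics/c7.png",cv2.resize(np.hstack(out),(800,400),interpolation=cv2.INTER_CUBIC))
E
```

```text
rod in tool: at z=0 [-3.65  0.46  0.  ] dir [ 8.0e-04  2.3e-03 -1.0e+00] resid 1.27
11.2 [597.8813953  -83.28852801  60.7498456 ] tool x [-6.95882558e-04 -3.02265831e-06 -9.99999758e-01] rod dir world [-2.00824278e-01  9.79627076e-01 -6.33771843e-04] 0.10528891044389486
tip in stand: x err 1.4678024560359155 y -86.50008360846071 z 64.31538110114633
grip in stand 1.2542704360102732 -219.89988591787818 64.39992626506378
turn [ 0.0007 -0.0001  0.0007] shift_cm [ 0.175 -0.169  0.01 ] deg 0.1 dist 2.43602958734887
```

View pics/w7.png

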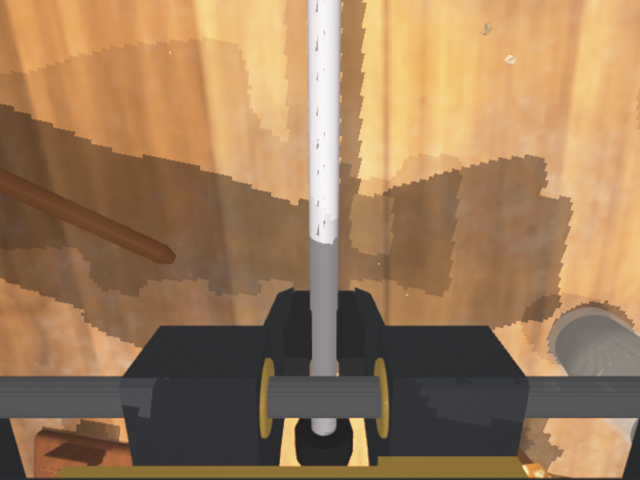

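View pics/c7.png

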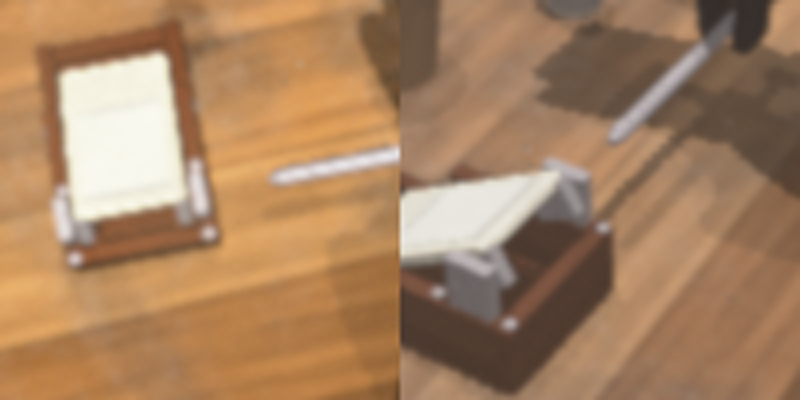

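In the top crop the rod points at the right bracket, with its tip at (272,178). In the scene crop its tip is at (615,135), short of the right bracket. I'll check the rod's line against the hole line within each camera.

```bash
cat > line.py <<'E'
from h import *
import sys
k=sys.argv[1]
yaw=.2038; xa=np.array([np.cos(yaw),np.sin(yaw),0]);ya=np.array([-xa[1],xa[0],0])
def rodpx(c,roi):
    im=c["image"].astype(float); v0,v1,u0,u1=roi; hsv=cv2.cvtColor(c["image"],cv2.COLOR_BGR2HSV)
    m=np.zeros((480,640),np.uint8); m[v0:v1,u0:u1]=1
    g=(m>0)&(hsv[...,1]<60)&(hsv[...,2]>110)
    nl,lab,st,_=cv2.connectedComponentsWithStats(g.astype(np.uint8)); g=lab==1+np.argmax(st[1:,4])
    v,u=np.nonzero(g); w=np.clip(70-hsv[v,u,1].astype(float),1,None)
    L=cv2.fitLine(np.c_[u,v].astype(np.float32),cv2.DIST_HUBER,0,.01,.01).ravel(); p=np.c_[u,v]; t=(p-L[2:])@L[:2]
    return L[2:],L[:2],L[2:]+L[:2]*t.min(),L[2:]+L[:2]*t.max(),len(u)
c=pickle.load(open(f"top{k}.pkl","rb")); r=rodpx(c,eval(sys.argv[2])); print("top",r)
A,B=plane(c,*r[2],64),plane(c,*r[3],64)
L,Rr=np.array([541.75,169.83,0]),np.array([559.54,88.34,0])
d=unit(B-A); d*=np.sign(d[1]); print("rod yaw",np.arctan2(-d[0],d[1]),"bracket yaw",np.arctan2(-(L-Rr)[0],(L-Rr)[1]))
for q in (Rr,L): 
    s=((q-A)[:2]@d[:2]); e=(A+d*s-q); print("  rod line minus bracket centre along xa:",e@xa)
c=pickle.load(open(f"scene{k}.pkl","rb")); r=rodpx(c,eval(sys.argv[3])); print("scene",r)
n=np.array([-r[1][1],r[1][0]]); n*=np.sign(n[1])
for h in ((291,271.9),(267.5,295.4)): print("  rod line minus hole (px, + = rod lower in image):",-(np.array(h)-r[0])@n)
# px effect of 1 mm z and 1mm xa at right hole
X=np.array([561,90.8,64.]); p=proj(c,X); print("per mm up",(proj(c,X+[0,0,1])-p)@n,"per mm xa",(proj(c,X+xa)-p)@n)
E
python3 line.py 7 "(220,240,292,330)" "(225,262,300,332)"
```

```text
top (array([311.51202, 230.49829], dtype=float32), array([ 0.98050785, -0.19647989], dtype=float32), array([292.84739018, 234.23841928]), array([329.38413412, 226.91697325]), 153)
rod yaw 0.20895311744642056 bracket yaw 0.2149367950337153
  rod line minus bracket centre along xa: 1.9132729169610518
  rod line minus bracket centre along xa: 2.4123574154589096
scene (array([314.2185 , 247.66982], dtype=float32), array([ 0.7086467, -0.7055635], dtype=float32), array([301.9175807, 259.9172205]), array([326.46978585, 235.47183879]), 180)
  rod line minus hole (px, + = rod lower in image): -0.7885110264492887
  rod line minus hole (px, + = rod lower in image): -0.8609669094754153
per mm up -0.2704601336161785 per mm xa -0.39332160913988495
```

Top says the rod is about 2 mm too far toward the customers, wrist says 1.4 mm, and scene agrees with that and shows the height right. I'll shift by −1.9 mm and recheck before entering.

Emit:
arm_command(
  moves=[
    [[0, 0, 0, 0, -0.19, -1, 1], [0, 0, 0, 0, -0.19, -2, 1], [0, 0, 0, 0, -0.19, -2.5, 1], [0, 0, 0, 0, -0.19, -2.5, 1], [0, 0, 0, 0, -0.19, -2.5, 1]],
  ],
)

```text
t: 11.8
eef_pos: [590.2, -59.0, 59.7]
tool_rot: [0.548, 0.445, 0.549, -0.447]
contact_force: [0.0, 0.6, -0.1]
opening: 0.101
```

```bash
python3 chk.py w8; python3 - <<'E'
from h import *
from workcell import viewer
out=[]
for n,(v,u) in (("top",(190,225)),("scene",(225,250))):
    c=viewer.camera(n); pickle.dump(c,open(n+"8.pkl","wb")); cv2.imwrite(f"pics/{n}8.png",c["image"]); out.append(c["image"][v:v+100,u:u+100])
cv2.imwrite("pics/c8.png",cv2.resize(np.hstack(out),(800,400),interpolation=cv2.INTER_CUBIC))
E
python3 line.py 8 "(220,242,286,330)" "(225,268,299,332)"
```

```text
rod in tool: at z=0 [-4.02  0.67  0.  ] dir [ 0.0021  0.0015 -1.    ] resid 0.81
11.85 [590.13318464 -59.40361435  59.59279276] tool x [-2.83805569e-03 -3.92972853e-04 -9.99995895e-01] rod dir world [-0.20172271  0.97944077 -0.00193034] 0.10105996294090533
tip in stand: x err -1.19046632613823 y -61.541419324675175 z 63.35155919445127
grip in stand -1.2815974263232945 -194.94113965840384 63.6090664867266
turn [ 0.0008 -0.0002  0.0029] shift_cm [0.059 0.104 2.506] deg 0.2 dist 25.08857136151218
top (array([304.08856, 232.98123], dtype=float32), array([ 0.98047924, -0.19662274], dtype=float32), array([285.73177128, 236.66245452]), array([323.22917948, 229.14282229]), 157)
rod yaw 0.20899183840702296 bracket yaw 0.2149367950337153
  rod line minus bracket centre along xa: -0.5513168291926248
  rod line minus bracket centre along xa: -0.05546201624655131
scene (array([310.0452 , 253.90134], dtype=float32), array([ 0.7024533, -0.7117298], dtype=float32), array([298.04627937, 266.05871001]), array([321.40741458, 242.38907061]), 179)
  rod line minus hole (px, + = rod lower in image): 0.9118136605371703
  rod line minus hole (px, + = rod lower in image): 1.1298116287340392
per mm up -0.26829921751951996 per mm xa -0.3947751419248887
```

View pics/c8.png

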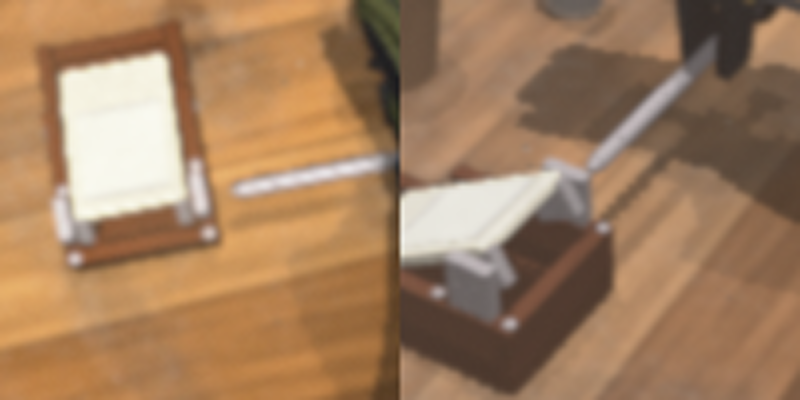

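Wrist says x −1.2 and z −0.6, top says x −0.3. I'll correct by +0.7 mm in x and +0.6 mm in height and enter slowly.

Emit:
arm_command(
  moves=[
    [[0, 0, 0, -0.06, 0.07, 0, 1], [0, 0, 0, -0.06, 0.07, -0.6, 1], [0, 0, 0, -0.06, 0.07, -1.2, 1], [0, 0, 0, -0.06, 0.07, -1.8, 1], [0, 0, 0, -0.06, 0.07, -2.2, 1], [0, 0, 0, -0.06, 0.07, -2.6, 1]],
  ],
)

```text
t: 12.55
eef_pos: [585.4, -32.8, 60.3]
tool_rot: [0.548, 0.446, 0.549, -0.447]
contact_force: [0.2, -0.4, -0.5]
opening: 0.104
```

```bash
python3 chk.py w9
```

```text
rod in tool: at z=0 [-3.89  0.44  0.  ] dir [ 0.0031  0.0034 -1.    ] resid 0.81
12.6 [585.35111171 -31.98596941  60.32549839] tool x [-2.75184451e-03  9.51402046e-04 -9.99995761e-01] rod dir world [-0.20134868  0.97951832 -0.00160023] 0.09939895637640535
tip in stand: x err -0.499253284933614 y -33.727853123546794 z 64.00016055640882
grip in stand -0.6413415758040983 -167.12760665016154 64.2136317629932
turn [ 0.0023 -0.0015  0.0025] shift_cm [0.125 0.008 5.288] deg 0.2 dist 52.894128914976555
```

View pics/w9.png

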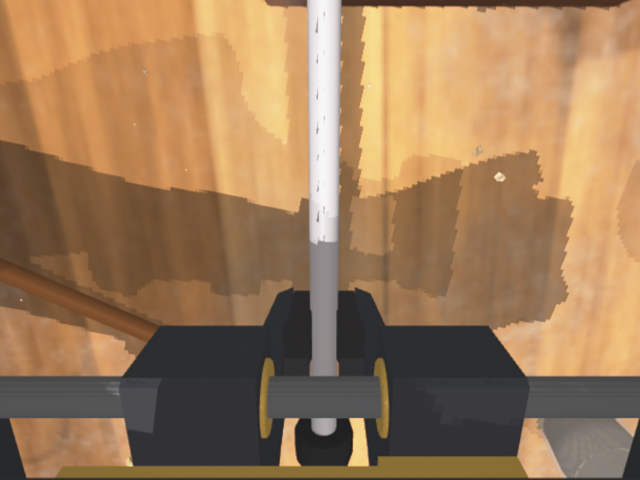

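The tip is at y −34 mm with no force, x error −0.5, z 64. The base edge shows at the top of the image at (450,3). I'll continue.

Emit:
arm_command(
  moves=[
    [[0, 0, 0, 0, 0.04, -0.8, 1], [0, 0, 0, 0, 0.04, -1.6, 1], [0, 0, 0, 0, 0.04, -2.4, 1], [0, 0, 0, 0, 0.04, -3.2, 1], [0, 0, 0, 0, 0.04, -4, 1], [0, 0, 0, 0, 0.04, -4.6, 1], [0, 0, 0, 0, 0.04, -5, 1]],
  ],
)

```text
t: 13.3
eef_pos: [575.6, 16.4, 60.3]
tool_rot: [0.548, 0.446, 0.549, -0.447]
contact_force: [-0.3, 0.7, -0.5]
opening: 0.099
```

```bash
python3 chk.py w10; python3 - <<'E'
from h import *
from workcell import viewer
out=[]
for n,(v,u) in (("top",(190,225)),("scene",(225,250))):
    c=viewer.camera(n); pickle.dump(c,open(n+"10.pkl","wb")); out.append(c["image"][v:v+100,u:u+100])
cv2.imwrite("pics/c10.png",cv2.resize(np.hstack(out),(800,400),interpolation=cv2.INTER_CUBIC))
E
```

```text
rod in tool: at z=0 [0.88 0.64 0.  ] dir [-1.133e-01  1.000e-04 -9.936e-01] resid 5.23
13.35 [575.55387569  17.0627321   60.37325842] tool x [-2.72538563e-03  9.75912179e-04 -9.99995810e-01] rod dir world [-0.20294162  0.97243653  0.1148124 ] 0.09899695042391919
tip in stand: x err -0.3820897066382365 y 15.414088040838157 z 74.80402211889542
grip in stand -0.12487568592875675 -117.10351378690108 59.48804853664101
turn [ 0.0023 -0.0015  0.0025] shift_cm [ 0.122 -0.037 10.29 ] deg 0.2 dist 102.9029102106473
```

View pics/w10.png

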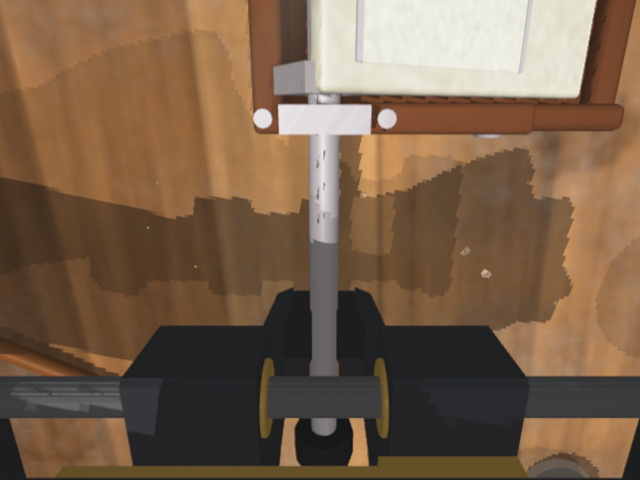

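View pics/c10.png

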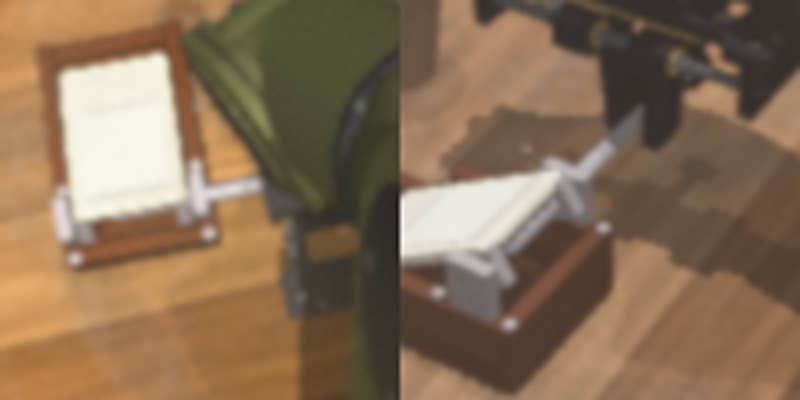

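The rod lies through the right bracket (bracket centre at column 325, rod at 324 in the wrist view) and under the board. I'll continue to the left lug and bracket.

Emit:
arm_command(
  moves=[
    [[0, 0, 0, 0, 0, -0.6, 1], [0, 0, 0, 0, 0, -1.2, 1], [0, 0, 0, 0, 0, -1.8, 1], [0, 0, 0, 0, 0, -2.4, 1], [0, 0, 0, 0, 0, -3, 1]],
  ],
)

```text
t: 13.95
eef_pos: [569.5, 45.6, 60.3]
tool_rot: [0.548, 0.446, 0.549, -0.447]
contact_force: [-0.9, 0.8, -0.3]
opening: 0.102
```

Emit:
arm_command(
  moves=[
    [[0, 0, 0, 0, 0, -0.6, 1], [0, 0, 0, 0, 0, -1.2, 1], [0, 0, 0, 0, 0, -1.8, 1], [0, 0, 0, 0, 0, -2.3, 1], [0, 0, 0, 0, 0, -2.6, 1], [0, 0, 0, 0, 0, -2.6, 1]],
  ],
)

```text
t: 14.55
eef_pos: [564.3, 71.0, 60.4]
tool_rot: [0.548, 0.446, 0.549, -0.447]
contact_force: [0.4, 0.1, -1.2]
opening: 0.101
```

```bash
python3 chk.py w11; python3 - <<'E'
from h import *
from workcell import viewer
out=[]
for n,(v,u) in (("top",(190,225)),("scene",(225,225))):
    c=viewer.camera(n); out.append(c["image"][v:v+100,u:u+100])
cv2.imwrite("pics/c11.png",cv2.resize(np.hstack(out),(800,400),interpolation=cv2.INTER_CUBIC))
E
```

```text
rod in tool: at z=0 [-17.28   1.91   0.  ] dir [ 0.0097  0.017  -0.9998] resid 2.03
14.6 [564.37625205  70.45037703  60.32940823] tool x [-2.70286979e-03  4.38219646e-05 -9.99996346e-01] rod dir world [-0.18680832  0.9823541  -0.00911485] 0.09729964331610468
tip in stand: x err 3.1669780396876455 y 70.80823662318033 z 76.38793424555459
grip in stand 1.0487850340158946 -62.56940316522526 77.60385482891733
turn [ 0.0011 -0.0006  0.0026] shift_cm [ 0.124 -0.017 15.744] deg 0.2 dist 157.44429585398908
```

View pics/w11.png

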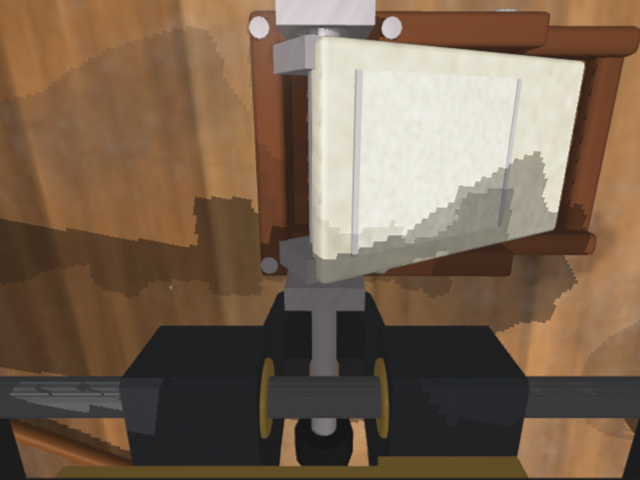

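View pics/c11.png

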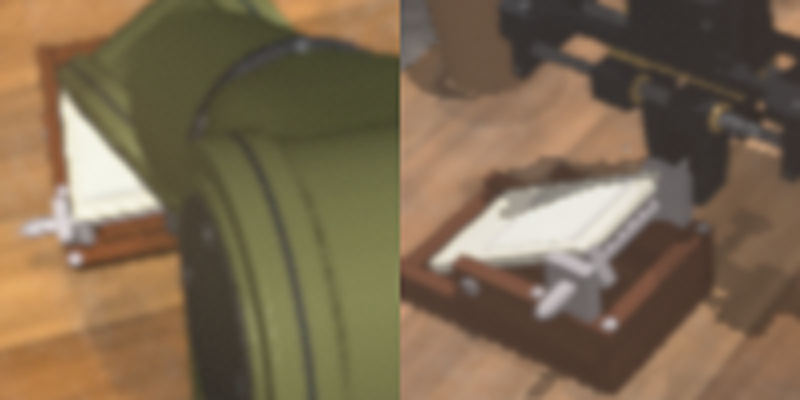

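The tip now sticks out of the left bracket, at (545,300) in the scene crop. I'll let go, back off to the knob and grip it for the last stretch.

Emit:
arm_command(
  moves=[
    [[0, 0, 0, 0, 0, 0, 0.9], [0, 0, 0, 0, 0, 0, 0.8], [0, 0, 0, 0, 0, 0, 0.6], [0, 0, 0, 0, 0, 0, 0.5], [0, 0, 0, 0, 0, 0, 0.5], [0, 0, 0, 0, 0, 0, 0.5], [0, 0, 0, 0, 0, 1.5, 0.5], [0, 0, 0, 0, 0, 3, 0.5], [0, 0, 0, 0, 0, 4.4, 0.5], [0, 0, 0, 0, 0, 4.4, 0.5]],
  ],
)

```text
t: 15.7
eef_pos: [573.7, 22.4, 60.1]
tool_rot: [0.547, 0.446, 0.547, -0.449]
contact_force: [-1.2, -0.4, -0.1]
opening: 0.501
```

```bash
python3 - <<'E'
from h import *
from workcell import viewer,telemetry
c=viewer.camera("wrist"); s=telemetry.state(); cv2.imwrite("pics/w12.png",c["image"]); pickle.dump((c,s),open("w12.pkl","wb")); print(s["eef_pos"],s["opening"],s["contact_force"])
E
```

```text
[573.55208722  24.71713368  60.16560037] 0.49779427209869537 [-0.26693925  0.30441458 -0.81288622]
```

View pics/w12.png

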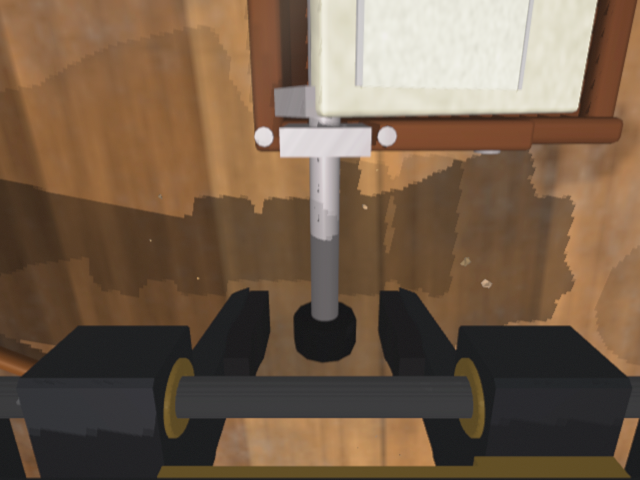

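The knob sits at (325,330) between the open fingers, and the rod is still level through the bracket at (325,140).

```bash
python3 - <<'E'
from h import *
c,s=pickle.load(open("w12.pkl","rb")); R=rot(s["tool_rot"])
im=c["image"].max(2); m=np.zeros((480,640),bool); m[298:362,290:360]=1
P,uv=pts(c,m); T=(P-s["eef_pos"])@R; k=(T[:,0]>-35)&(T[:,0]<15)&(abs(T[:,1])<16); T=T[k]
for z in range(20,80,2):
    q=T[abs(T[:,2]-z)<1]; 
    if len(q): print(z,len(q),"top x",np.percentile(q[:,0],5).round(1),"y",q[:,1].min().round(1),q[:,1].max().round(1))
E
python3 - <<'E'
from h import *
c,s=pickle.load(open("w12.pkl","rb")); R=rot(s["tool_rot"])
m=np.zeros((480,640),bool); m[240:365,318:332]=1
P,uv=pts(c,m); T=(P-s["eef_pos"])@R
for v in range(240,365,6):
    q=T[uv[:,1]==v]; print(v,np.median(q,0).round(1),c["z_map"][v,325])
for v in (310,325,340):
    print(v,[ (u,c["z_map"][v,u].round(0)) for u in range(285,365,6)])
E
```

```text
240 [ -6.1   0.9 -34. ] 136.02242
246 [ -5.4   0.9 -31.6] 138.27637
252 [ -5.6   0.9 -29.5] 138.11407
258 [ -5.3   0.9 -27.2] 139.42653
264 [ -5.3   0.9 -24.9] 139.73041
270 [ -5.5   0.9 -22.8] 139.3426
276 [ -5.5   0.9 -20.5] 141.83746
282 [ -5.1   0.9 -18. ] 142.5553
288 [ -5.    0.8 -15.7] 143.0935
294 [ -5.2   0.8 -13.4] 143.4797
300 [ -4.7   0.8 -10.8] 144.84521
306 [-4.6  0.8 -8.4] 146.05727
312 [-4.6  0.8 -5.9] 146.16028
318 [-4.6  0.8 -3.5] 147.04745
324 [-6.7  0.8 -2.3] 144.42392
330 [-10.    0.8  -1.8] 141.79758
336 [-11.3   0.8  -0.2] 141.1054
342 [-11.3   0.8   2.2] 142.01894
348 [-10.9   0.8   5. ] 143.83849
354 [-10.8   0.8   7.4] 143.42924
360 [-10.9   0.8   9.9] 144.29506
310 [(285, np.float32(217.0)), (291, np.float32(218.0)), (297, np.float32(155.0)), (303, np.float32(155.0)), (309, np.float32(155.0)), (315, np.float32(148.0)), (321, np.float32(146.0)), (327, np.float32(146.0)), (333, np.float32(147.0)), (339, np.float32(155.0)), (345, np.float32(154.0)), (351, np.float32(155.0)), (357, np.float32(216.0)), (363, np.float32(217.0))]
325 [(285, np.float32(221.0)), (291, np.float32(221.0)), (297, np.float32(147.0)), (303, np.float32(145.0)), (309, np.float32(144.0)), (315, np.float32(145.0)), (321, np.float32(145.0)), (327, np.float32(145.0)), (333, np.float32(145.0)), (339, np.float32(145.0)), (345, np.float32(145.0)), (351, np.float32(146.0)), (357, np.float32(221.0)), (363, np.float32(221.0))]
340 [(285, np.float32(223.0)), (291, np.float32(224.0)), (297, np.float32(149.0)), (303, np.float32(145.0)), (309, np.float32(143.0)), (315, np.float32(143.0)), (321, np.float32(141.0)), (327, np.float32(141.0)), (333, np.float32(142.0)), (339, np.float32(143.0)), (345, np.float32(146.0)), (351, np.float32(147.0)), (357, np.float32(223.0)), (363, np.float32(224.0))]
```

Emit:
arm_command(
  moves=[
    [[0, 0, 0, 0, 0, 0.5, 0.6], [0, 0, 0, 0, 0, 0.9, 0.65], [0, 0, 0, 0, 0, 0.9, 0.7], [0, 0, 0, 0, 0, 0.9, 0.9], [0, 0, 0, 0, 0, 0.9, 0.9], [0, 0, 0, 0, 0, 0.9, 0.9], [0, 0, 0, 0, 0, 0.9, 0.9], [0, 0, 0, 0, 0, 0.9, 0.9]],
  ],
  squeeze=15,
)

```text
t: 16.55
eef_pos: [575.1, 18.7, 60.3]
tool_rot: [0.548, 0.446, 0.549, -0.447]
contact_force: [0.3, 0.9, 0.2]
opening: 0.266
```

The opening of 23 mm matches the knob. I'll raise it a little to level the rod and push in.

Emit:
arm_command(
  moves=[
    [[0, 0, 0, -0.2, 0, 0, 0.9], [0, 0, 0, -0.35, 0, -0.2, 0.9], [0, 0, 0, -0.35, 0, -0.8, 0.9], [0, 0, 0, -0.35, 0, -1.4, 0.9], [0, 0, 0, -0.35, 0, -2, 0.9], [0, 0, 0, -0.35, 0, -2.6, 0.9], [0, 0, 0, -0.35, 0, -3.2, 0.9], [0, 0, 0, -0.35, 0, -3.8, 0.9]],
  ],
)

```text
t: 17.35
eef_pos: [567.3, 56.3, 63.8]
tool_rot: [0.548, 0.446, 0.549, -0.447]
contact_force: [0.1, -0.0, -1.3]
opening: 0.267
```

```bash
python3 - <<'E'
from h import *
from workcell import viewer,telemetry
c=viewer.camera("wrist"); s=telemetry.state(); cv2.imwrite("pics/w13.png",c["image"]); pickle.dump((c,s),open("w13.pkl","wb")); print(s["eef_pos"],s["opening"],s["contact_force"],s["torque"])
E
```

```text
[567.10500243  57.88361023  63.87940766] 0.2626862816547379 [ 0.36813189  0.11933612 -0.36821528] [ 0.01817699 -0.09433067  0.01560175]
```

View pics/w13.png

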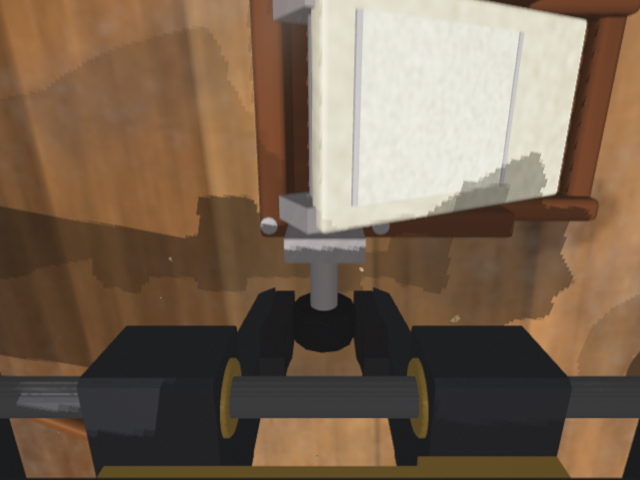

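The knob at (323,320) is gripped, with about 18 mm of bare shank left to the bracket at (325,255).

Emit:
arm_command(
  moves=[
    [[0, 0, 0, 0, 0, -0.5, 0.9], [0, 0, 0, 0, 0, -1, 0.9], [0, 0, 0, 0, 0, -1.4, 0.9], [0, 0, 0, 0, 0, -1.6, 0.9], [0, 0, 0, 0, 0, -1.7, 0.9], [0, 0, 0, 0, 0, -1.8, 0.9]],
  ],
)

```text
t: 18.0
eef_pos: [563.8, 73.1, 63.8]
tool_rot: [0.548, 0.446, 0.549, -0.447]
contact_force: [0.8, 0.4, -0.7]
opening: 0.267
```

Emit:
arm_command(
  moves=[
    [[0, 0, 0, 0, 0, -0.1, 0.9], [0, 0, 0, 0, 0, -0.2, 0.9], [0, 0, 0, 0, 0, -0.3, 0.9]],
  ],
)

```text
t: 18.3
eef_pos: [563.2, 76.2, 63.8]
tool_rot: [0.548, 0.446, 0.549, -0.447]
contact_force: [-0.4, -0.2, -0.5]
opening: 0.264
```

Emit:
arm_command(
  moves=[
    [[0, 0, 0, 0, 0, -0.1, 0.9], [0, 0, 0, 0, 0, -0.2, 0.9], [0, 0, 0, 0, 0, -0.3, 0.9]],
  ],
)

```text
t: 18.6
eef_pos: [562.9, 77.2, 63.9]
tool_rot: [0.548, 0.445, 0.548, -0.448]
contact_force: [2.2, -6.3, 1.0]
opening: 0.267
```

Emit:
arm_command(
  moves=[
    [[0, 0, 0, 0, 0, -0.1, 0.9], [0, 0, 0, 0, 0, -0.1, 0.9]],
  ],
)

```text
t: 18.8
eef_pos: [562.9, 77.2, 63.8]
tool_rot: [0.548, 0.445, 0.548, -0.449]
contact_force: [2.3, -5.6, -0.2]
opening: 0.266
```

```bash
python3 - <<'E'
from h import *
from workcell import viewer,telemetry
c=viewer.camera("wrist"); s=telemetry.state(); cv2.imwrite("pics/w14.png",cv2.resize(c["image"][180:360,220:440],(733,600),interpolation=cv2.INTER_CUBIC)); pickle.dump((c,s),open("w14.pkl","wb")); print(s["eef_pos"],s["opening"],s["contact_force"],s["torque"])
E
```

```text
[562.90375946  77.20289286  63.86477009] 0.267144366817572 [ 2.1229023  -7.08535513 -0.27293858] [-1.28528646 -0.47473909 -0.07836342]
```

View pics/w14.png

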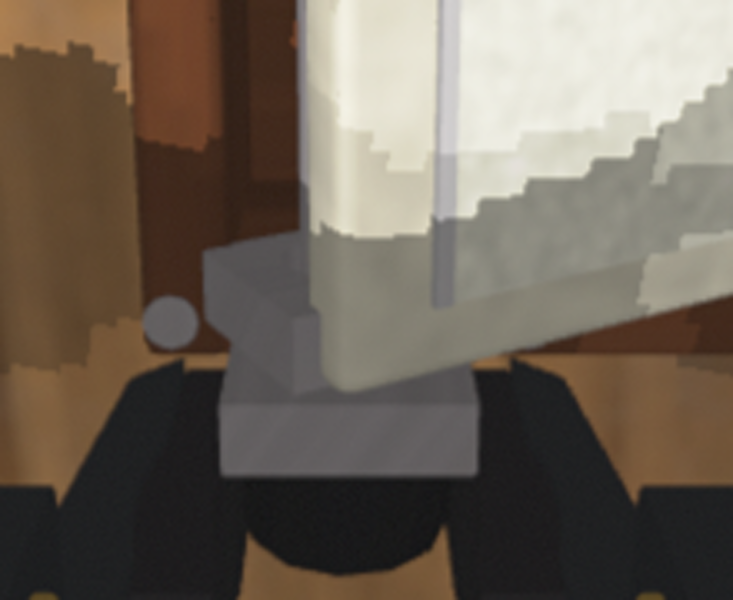

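The knob looks flush under the bracket at (350,480), but the fingers' front faces sit almost as close and could be what is touching. I'll let go, back off and look.

Emit:
arm_command(
  moves=[
    [[0, 0, 0, 0, 0, 0.1, 0.7], [0, 0, 0, 0, 0, 0.1, 0.5], [0, 0, 0, 0, 0, 0.1, 0.5], [0, 0, 0, 0, 0, 0.1, 0.5], [0, 0, 0, 0, 0, 1.5, 0.5], [0, 0, 0, 0, 0, 3, 0.5], [0, 0, 0, 0, 0, 4.5, 0.5], [0, 0, 0, 0, 0, 6, 0.5], [0, 0, 0, 0, 0, 6, 0.5]],
  ],
)

```text
t: 19.75
eef_pos: [575.0, 16.7, 63.6]
tool_rot: [0.547, 0.447, 0.547, -0.449]
contact_force: [0.7, -0.3, -0.1]
opening: 0.501
```

```bash
cat > knob.py <<'E'
from h import *
from workcell import viewer,telemetry
import sys
n=sys.argv[1]
c=viewer.camera("wrist"); s=telemetry.state(); pickle.dump((c,s),open(n+".pkl","wb"));cv2.imwrite(f"pics/{n}.png",c["image"]);  print(s["eef_pos"],s["opening"],s["contact_force"])
yaw=.2038; xa=np.array([np.cos(yaw),np.sin(yaw),0]);ya=np.array([-xa[1],xa[0],0]);mid=np.array([552.6,131.9,0])
P,uv=pts(c); L=P-mid; x=L@xa;y=L@ya
for yy in np.arange(-70,-34,1.5):
    k=(abs(x)<3)&(abs(y-yy)<.75)&(P[:,2]>40)&(P[:,2]<100)
    if k.any(): print(yy,k.sum(),np.percentile(P[k,2],90).round(1),end="; ")
E
python3 knob.py w15
```

```text
[574.75526989  19.07482318  63.659592  ] 0.4998485424729386 [-0.28801893  0.92460622  0.24466561]
-61.0 2 72.5; -59.5 83 74.7; -58.0 95 75.1; -56.5 99 75.5; -55.0 99 75.2; -53.5 96 75.0; -52.0 100 75.2; -50.5 102 75.3; -49.0 101 75.1; -47.5 103 74.9; -46.0 84 78.6; -44.5 114 78.6; -43.0 101 78.6; -41.5 112 78.5; -40.0 118 78.9; -38.5 103 78.6; -37.0 106 68.3; -35.5 128 80.7;
```

View pics/w15.png

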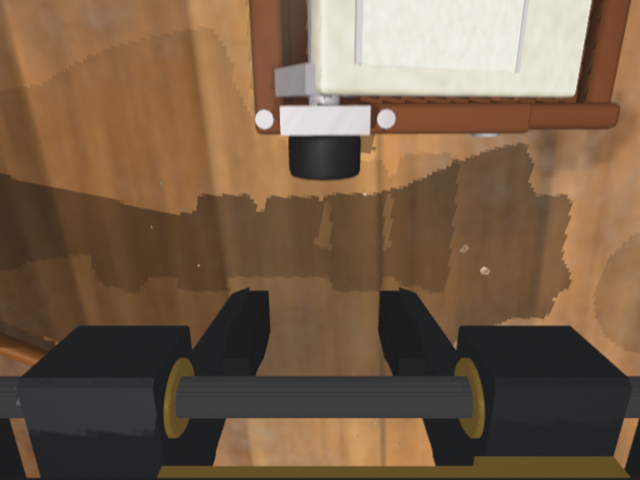

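The knob at (324,158) sits against the bracket. Its outer end measures y −60.3 against an expected −60, so it looks home. I'll confirm with a gentle centred push on the knob's end with closed fingers.

Emit:
arm_command(
  moves=[
    [[0, 0, 0, 0.1, 0.05, 0, 1], [0, 0, 0, 0.1, 0.05, 0, 1], [0, 0, 0, 0.1, 0.05, 0, 1], [0, 0, 0, 0.1, 0.05, -1, 1], [0, 0, 0, 0.1, 0.05, -2, 1], [0, 0, 0, 0.1, 0.05, -3, 1], [0, 0, 0, 0.1, 0.05, -3.8, 1], [0, 0, 0, 0.1, 0.05, -4.2, 1]],
  ],
)

```text
t: 20.6
eef_pos: [566.6, 62.1, 62.9]
tool_rot: [0.548, 0.445, 0.549, -0.447]
contact_force: [2.8, -7.0, 2.2]
opening: 0.006
```

Emit:
arm_command(
  moves=[
    [[0, 0, 0, 0, 0, -0.1, 1], [0, 0, 0, 0, 0, -0.2, 1], [0, 0, 0, 0, 0, -0.2, 1]],
  ],
)

```text
t: 20.9
eef_pos: [566.6, 62.1, 63.0]
tool_rot: [0.548, 0.445, 0.548, -0.448]
contact_force: [1.5, -4.6, 1.4]
opening: 0.007
```

Emit:
arm_command(
  moves=[
    [[0, 0, 0, 0, 0, -0.2, 1], [0, 0, 0, 0, 0, -0.4, 1], [0, 0, 0, 0, 0, -0.5, 1]],
  ],
)

```text
t: 21.2
eef_pos: [566.5, 62.2, 63.0]
tool_rot: [0.549, 0.445, 0.546, -0.451]
contact_force: [4.1, -13.8, 3.2]
opening: 0.005
```

The knob doesn't move at 14 N, so the rod is home. I'll back off, rise and do the last checks.

Emit:
arm_command(
  moves=[
    [[0, 0, 0, 0, 0, 0.5, 1], [0, 0, 0, 0, 0, 2, 1], [0, 0, 0, 0, 0, 4.5, 1], [0, 0, 0, 0, 0, 6.5, 1], [0, 0, 0, -3, 0, 7, 1], [0, 0, 0, -7, 0, 7, 1], [0, 0, 0, -11, 0, 7, 1], [0, 0, 0, -15, 0, 8, 1], [0, 0, 0, -18, 0, 8, 1], [0, 0, 0, -18, 0, 8, 1]],
  ],
)

```text
t: 22.2
eef_pos: [584.3, -8.6, 247.0]
tool_rot: [0.549, 0.448, 0.547, -0.445]
contact_force: [0.3, -0.7, -0.2]
opening: 0.004
```

Emit:
arm_command(
  moves=[
    [[0, 0, 0, 0, -1, 3, 1], [0, 0, 0, 0, -2, 6, 1], [0, 0, 0, 0, -3, 9, 1], [0, 0, 0, 0, -4, 12, 1], [0, 0, 0, 0, -4, 14, 1], [0, 0, 0, 0, -4, 14, 1], [0, 0, 0, 0, -4, 14, 1]],
  ],
)

```text
t: 22.9
eef_pos: [570.6, -153.2, 241.9]
tool_rot: [0.547, 0.446, 0.55, -0.447]
contact_force: [-0.3, 0.5, -0.0]
opening: 0.011
```

```bash
python3 knob.py w16; python3 - <<'E'
from h import *
from workcell import viewer,telemetry
out=[]
for n,(v,u) in (("top",(190,225)),("scene",(235,215))):
    c=viewer.camera(n); pickle.dump(c,open(n+"16.pkl","wb")); cv2.imwrite(f"pics/{n}16.png",c["image"]); out.append(c["image"][v:v+100,u:u+100])
    roi=(255,295,225,300) if n=="scene" else (195,250,235,280)
    im=c["image"].astype(int); m=np.zeros((480,640),bool); m[roi[0]:roi[1],roi[2]:roi[3]]=1
    P,_=pts(c,m&(im.min(2)>150)&(np.ptp(im,axis=2)<60))
    for _ in range(4):
        A=np.c_[P[:,:2],np.ones(len(P))]; co=np.linalg.lstsq(A,P[:,2],rcond=None)[0]; r=P[:,2]-A@co; P=P[abs(r)<2.5*max(r.std(),.5)]
    print(n,"tilt",np.arctan(np.hypot(*co[:2])))
cv2.imwrite("pics/c16.png",cv2.resize(np.hstack(out),(800,400),interpolation=cv2.INTER_CUBIC))
print(telemetry.state()["t"])
E
```

```text
[ 570.83329085 -152.18392123  242.20699272] 0.006972647325849906 [-1.07316797  0.47450142  0.12755345]
top tilt 0.5058860600178503
scene tilt 0.518449828993409
23.05
```

View pics/c16.png

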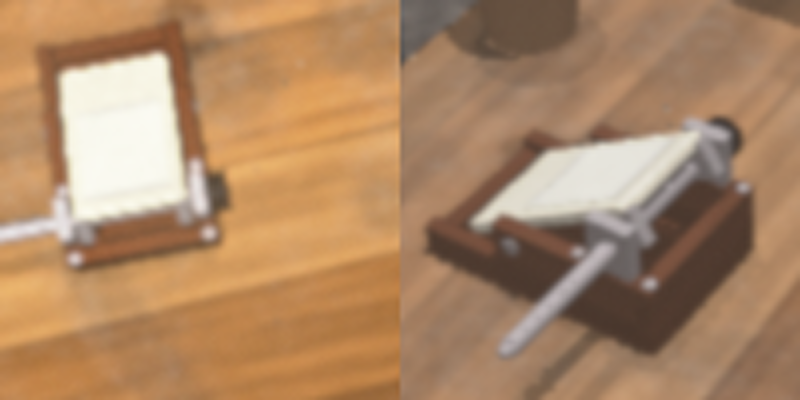

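View pics/top16.png

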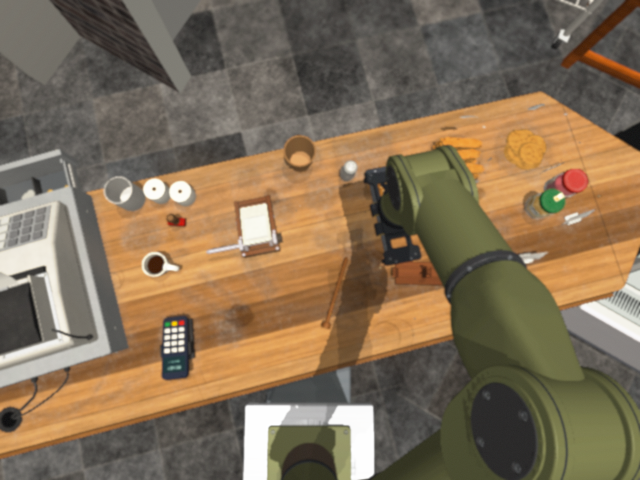

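The final pictures show the rod through both brackets, with its knob against the right bracket at (722,135) in the scene crop and its tip out at left at (505,350). The cup, stamp, shaker and wooden look-alike are where they were. The muffin is behind the arm in this view, and I never went near it.

```bash
python3 -c "
from workcell import close_job
print(close_job())"
```

```text
the job is handed in; nothing more can be done
None
```

The sign is up. I pressed the board's far edge to its stop and took the bare steel rod from the rack. I then threaded it from the right through both brackets and lugs, pushed it home by the knob, let go and moved the arm clear. The job was handed in at about 23 s.

**Board tilt:** it read 0.517 rad from both cameras after the press. At the end it read 0.518 from the scene camera and 0.506 from the top camera, against a stop of 0.524. I put the top camera's lower figure down to measurement scatter.

**Rod home:** the knob's outer end measured 14.3 mm from the bracket face, and the knob itself is 14 mm long. It did not move under a 14 N push with closed fingers. Before that push, a stop at about 6 N was unclear because the fingers were as close to the bracket as the knob was.

**Forces:** the highest reading I saw was about 20 N, when the board reached its stop.

**Disagreements:** the cameras differed from each other, and from the arm's own readings, by 1 to 2 mm. I aligned the rod by comparing it with the holes within the same camera view.

**Bystanders:** the shaker, cup, date stamp and wooden look-alike rod are unmoved in the last top view. The muffin was hidden behind the arm there, so I did not re-check it, though nothing came near it. My last knob measurement with the wrist camera gave no points because the knob was out of view.

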